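Hook a dropped bracket out from under the drive guard

TASK

A bracket has slipped under the yellow guard, where the gripper must not touch it: lift the hooked rod from its block by the shank, lay it flat on the white mat and let go, then take it again by its orange handle, reach the hook in behind the bracket and draw it, upright, right out of the guard's mouth. Lay the rod back flat on the middle of the mat and let go, and only then set the bracket flat on its foot in the middle of the blue tray. Set things down rather than dropping them, and leave the screwdriver, steel ring and jar alone.

Things in the scene. Friction and masses are not known exactly. Their poses are not given: they have to be found in the camera images.
- guard_mouth (a point): Middle of the open mouth of the fixed yellow guard, at bench level; +y points straight out of it, x across, z up. The guard is a tunnel with side and back plates, inside 220 mm wide (x), 160 mm deep (to y = -160; a boss on the back plate reaches -148), 54 mm high; the barred roof's top is at 60 mm. A gearbox 100 mm high stands behind it.
- bracket_mid (a point): Centre of the loose aluminium T-bracket, 22 mm above its underside; 150-310 g. Foot 60 (x) by 64 (y) by 8 mm; upright web 10 mm thick (x), 64 mm long (y) on the foot's middle, 44 mm high overall, z up. Starts standing in the guard, centre 52-65 mm inside the mouth and 20-55 mm to the -x side, axes within 0.2 rad of the guard's. Pinch the web from above.
- rod_mid (a point): Middle of the shank of the loose hooked rod (200 mm along y, 150 g), near its balance point, 23 mm above its underside, z up. Shank: steel bar 14 mm square along x = 0, y = -90 to 40. Orange handle at the +y end, black hook arm at the -y end pointing to -x. Starts in the grey block, underside 24 mm above the bench, only the shank free for fingers.
- rod_handle (a point): Centre of the rod's orange handle, 16 mm above the rod's underside: 22 mm wide (x), 60 mm long (y), 32 mm high. It lies 70 mm from rod_mid along the rod's +y. Axes as rod_mid.
- rod_hook (a point): Centre of the rod's black hook arm, 15 mm above the rod's underside: a bar 72 mm long (x), 16 mm thick (y), 30 mm high, reaching from 7 mm on the +x side of the shank's centre line to 65 mm on its -x side. It lies 90 mm from rod_mid along -y and 29 mm along -x. Axes as rod_mid.
- block: Fixed grey tool block that holds the rod at the start, axes as the rod's. Origin on the bench under the rod's middle; base 115 by 236 mm, 6 mm thick. Handle pocket from y = 34 mm on, walls 54 mm above the bench; hook pocket from y = -72 mm on, lips 40 mm above the bench; between them a finger gap 105 mm long. The rod lifts straight up.
- mat_top (a point): Centre of the top of the fixed white mat, 150 mm (x) by 260 mm (y), 2 mm thick, z up. The rod fits on it along y, either way round.
- tray_in (a point): Centre of the inner floor of the fixed blue tray, 4 mm above the bench; inside 112 by 112 mm, rim 16 mm above the bench, walls 4 mm thick. z up.
- driver: Screwdriver with a green handle lying on the bench beyond the mat; to be left alone.
- flange: Steel ring 70 mm across, 14 mm high, lying on the bench; to be left alone.
- jar: White jar with black cap, 60 mm across, 75 mm high; to be left alone.
Things that resemble listed ones, but are neither listed nor needed, are in the scene too. What is shaped like the part that bears bracket_mid but red is not meant.

How it is judged:
By the outcome, as a careful person would: the job done as asked, in the order asked, and still so for the second after the job is handed in, with the robot touching nothing.
It also fails if it takes over 62 s, if anything falls off the work surface, if the arm or the gripper's body presses on something with over 40 N, if the wrist force passes 120 N, or if a joint passes its speed limit or range.

ROBOT

A 6-joint arm with a two-finger parallel gripper is mounted at the origin on the work surface. World frame = base frame: x ahead of the robot, y to its left, z up, the work surface at z = 0. Lengths are in mm, angles in rad, forces in N, time in s.
With the tool pointing down it reaches from about 350 to 775 mm from the base axis. Payload 7.3 kg.
Tool frame: the origin (TCP) lies at the very end of the fingers, on their centre line; the grasp point (between the pads) lies 19 mm behind it (bot.tcp_to_grasp is the distance from the TCP to the grasp point, in mm); z points along the fingers, y is the direction in which the jaws open and shut (so a half turn about z gives the same grasp; the last joint's range is limited). The gripper opens to 92 mm and grips with 3 to 60 N. Pads are 19 mm wide; open, the fingers measure 130 mm over their backs; the gripper's body (75 mm by 190 mm) begins 47 mm behind the grasp point.
Start: joints at [-0.146, 0.342, 1.524, -0, 1.275, -0.146], TCP at [525.019, 0.019, 226.741] pointing down, gripper open.
Joint ranges: [-2.53, 2.53], [-0.77, 2.02], [0.04, 2.7], [-1, 4.14], [0.28, 2.66], [-3.11, 3.11]. Speed limits (rad/s): [2.57, 2.57, 3.14, 3.14, 3.14, 3.14].

INTERFACE

Orientations are given as [roll, pitch, yaw] about the fixed x, y, z axes, in that order (R = Rz(yaw) Ry(pitch) Rx(roll)).
In Python, from plant import bot gives the robot as it stands. The module is installed in compiled form; this text tells all that it offers.
- The arm moves only by the tool carry_out, never from a script. Its argument "motion" is a list of rows, each a list of 5 numbers: the closure, from 0 (fully open) to 1 (shut), then the shift along the tool's x, y, z in mm, then the turn about the tool's z in degrees. In form: [[claw, dx, dy, dz, spin], ...]. A call has 1 to 10 rows; each row is the pose to reach, as a shift and turn from the pose measured when the call began, along the tool's axes at that moment; what a row does not reach only later rows make up. A row lasts 1/8 s, in which the tool goes at most 62.5 mm and 10.7 degrees, less where a joint would pass 70% of its speed; a pose out of reach is approached as far as the arm can. A call with a gripper value outside its range is refused whole. The fingers move at their own pace and stop on an object; the grip force is fixed at half the most. Time passes only in rows, so rows that repeat a pose let the fingers close. It gives the time, the measured TCP pose, the force and the opening at its end, in the units of the state.
- bot.get_obs(): the state, without advancing time (a new reading comes with each control period).
- bot.capture(name): name is "scene" or "side" or "wrist"; returns a dict with "color" (400x640x3 uint8, red, green, blue), "depth" (400x640 float32, mm along the optical axis (not along the pixel's ray), 0 where there is no reading), "K" (3x3 intrinsics, pixels), "k1" (the pictures are not rectified: a ray, as slopes to the right and down, at radius r is drawn at 1 + k1 r^2 times it, then the intrinsics apply), "camera_from_world" (4x4, takes a point from world to camera coordinates). Camera axes: x right, y down, z forward; pixel columns grow to the right and rows downward; lengths in mm; the calibration is good to about 2 mm. A picture is of the moment at which its call begins.
- bot.close_job(): hands the job in, once; it reports no verdict.
The state is a dict: "time": time; "joint_positions": joint angles; "dq": joint speeds; "tau": joint torques, N m; "tool_pos": TCP position; "tcp_rot": TCP orientation; "contact_force": force on the tool from outside, world axes, zero at the start; "moment": the same for the moment, N m; "grip_width": finger opening in mm.
Only numpy, scipy, OpenCV 4.12 (cv2) and the standard library are available. Lean on these libraries where they do the work, as an engineer would, in place of code of your own. Each camera call takes 0.05 s, during which the arm holds its last target.

## Working session

There is one attempt and no reset: what is moved stays moved. The work goes in short steps, Python scripts to look and compute and a tool call to move; the robot and the scene stay as the last step left them, time stands still between calls to the robot, and variables do not carry over. Pictures are saved under pics/ and viewed, and the job is handed in when it is done.

Besides the shell and the picture viewer there is one more tool, called after ">>>" by a JSON object that holds its "op" and its "data". carry_out: Moves the arm, as the interface text tells. Its arguments: {"type":"object","properties":{"motion":{"type":"array","items":{"type":"array","items":{"type":"number"}}}},"required":["motion"]}

```bash
mkdir -p pics
cat > h.py <<'E'
import numpy as np, cv2
from plant import bot
def cap(n,f):
    c=bot.capture(n); np.savez('last_'+n+'.npz',**{k:np.asarray(v) for k,v in c.items()})
    cv2.imwrite('pics/'+f,c['color'][:,:,::-1]); return c
def load(n):
    return dict(np.load('last_'+n+'.npz'))
def undist(c,u,v):
    K=c['K']; return cv2.undistortPoints(np.array([[[u,v]]],float),K,np.array([float(c['k1']),0,0,0,0]))[0,0]
def ray(c,u,v):
    x,y=undist(c,u,v); T=np.linalg.inv(c['camera_from_world']); return T[:3,3],T[:3,:3]@np.array([x,y,1.])
def onz(c,u,v,z):
    o,d=ray(c,u,v); return o+d*(z-o[2])/d[2]
def dep(c,u,v):
    o,d=ray(c,u,v); return o+d*float(c['depth'][int(round(v)),int(round(u))])
def proj(c,P):
    T=c['camera_from_world']; p=T[:3,:3]@np.asarray(P,float)+T[:3,3]; s=p[:2]/p[2]; s=s*(1+float(c['k1'])*(s@s)); return c['K'][0,0]*s[0]+c['K'][0,2],c['K'][1,1]*s[1]+c['K'][1,2]
def crop(n,f,u0,v0,u1,v1,s):
    c=load(n); im=c['color'][v0:v1,u0:u1,::-1]; cv2.imwrite('pics/'+f,cv2.resize(im,None,fx=s,fy=s,interpolation=cv2.INTER_CUBIC))
E
python3 - <<'E'
from h import *
for n in('scene','side','wrist'):
    c=cap(n,n+'0.png'); T=np.linalg.inv(c['camera_from_world']); print(n,T[:3,3].round(),T[:3,2].round(2),c['k1'],c['K'][0,0])
print(bot.get_obs())
E
```

```text
scene [1190. -554.  894.] [-0.51  0.54 -0.67] -0.020631889450112555 440.12974901892744
side [184. 841. 528.] [ 0.41 -0.78 -0.47] -0.03980142757224263 384.4744679992803
wrist [524.  70. 384.] [-0.   -0.26 -0.96] -0.06398575291565753 333.88190155530503
{'time': 0.15, 'joint_positions': array([-1.45962910e-01,  3.42553401e-01,  1.52479443e+00,  3.83394343e-05,
        1.27536856e+00, -1.46020423e-01]), 'dq': array([-1.29603870e-03, -1.28166674e-03, -2.69171527e-03, -4.72674060e-05,
        1.54142131e-04, -6.73410544e-04]), 'tau': array([ 7.52666965e-04, -4.31470585e+01, -2.44352603e+01,  7.18239485e-02,
        5.38185902e-02, -1.32920518e-04]), 'tool_pos': array([5.24707341e+02, 9.65458695e-02, 2.26210521e+02]), 'tcp_rot': array([-3.14048621e+00, -1.99781219e-04,  1.57084255e+00]), 'contact_force': array([-0.36840046,  0.56626347,  0.44617862]), 'moment': array([ 0.01874417,  0.01297524, -0.00341598]), 'grip_width': 92.0664614248398}
```

View pics/scene0.png

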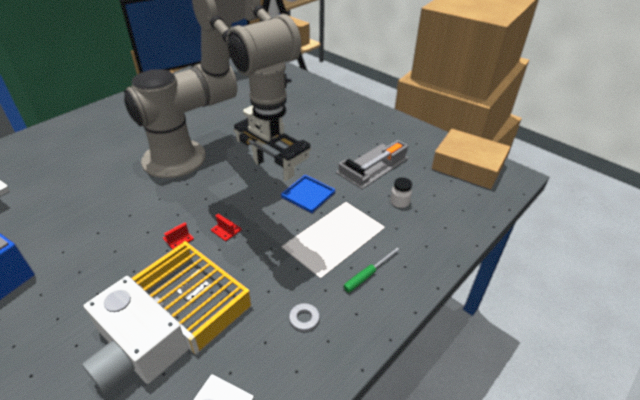

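View pics/side0.png

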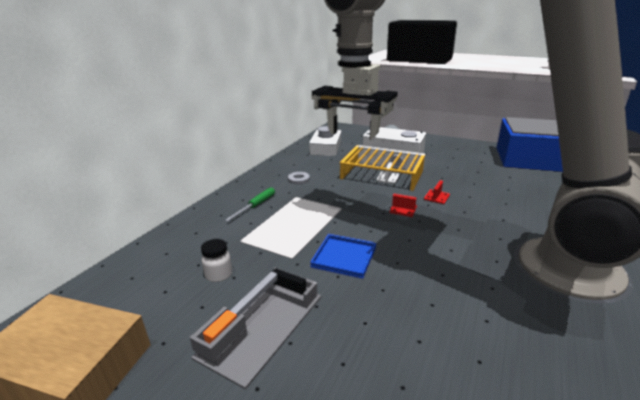

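View pics/wrist0.png

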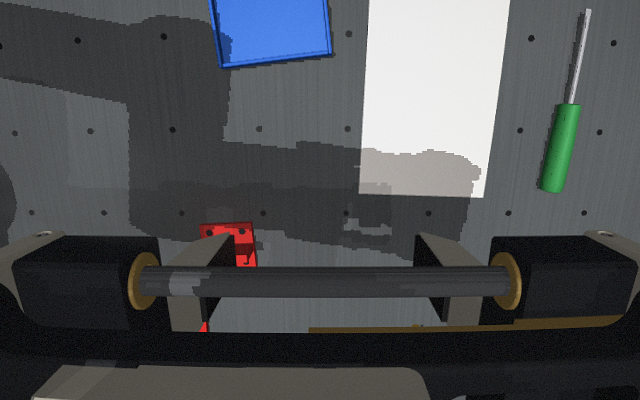

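Scene shows guard (~190,290), mat (~335,238), tray (308,193), block with rod (373,163), jar (402,193), two red decoys near guard. Enlarging.

Run:
```python
from h import *
crop('scene','g0.png',80,210,280,390,4)
crop('scene','b0.png',270,120,430,280,4)
crop('side','sb0.png',180,220,390,390,3.7)
crop('side','sg0.png',320,130,460,220,5.5)
```

```text
(no output)
```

View pics/g0.png

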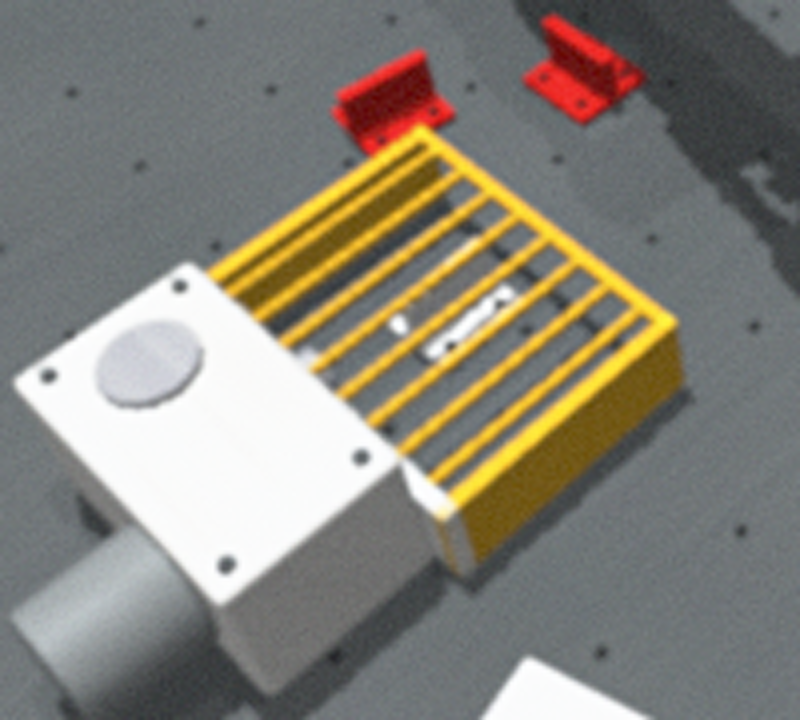

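View pics/b0.png

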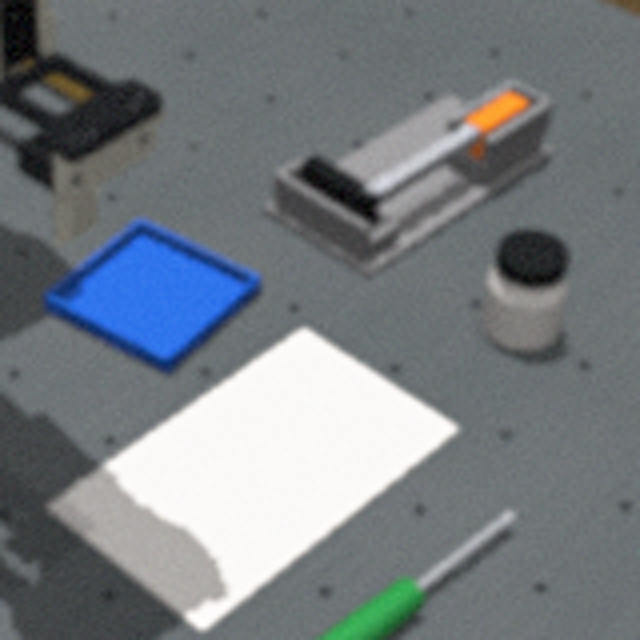

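View pics/sb0.png

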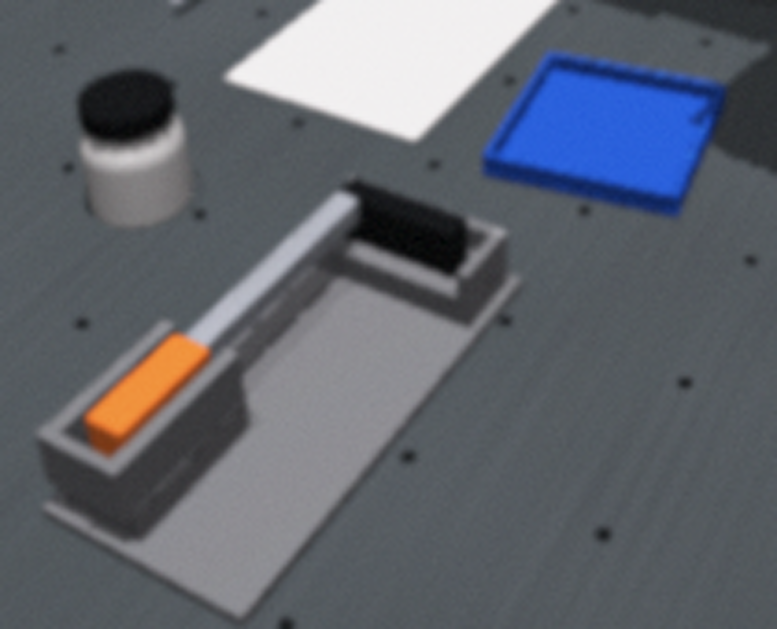

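View pics/sg0.png

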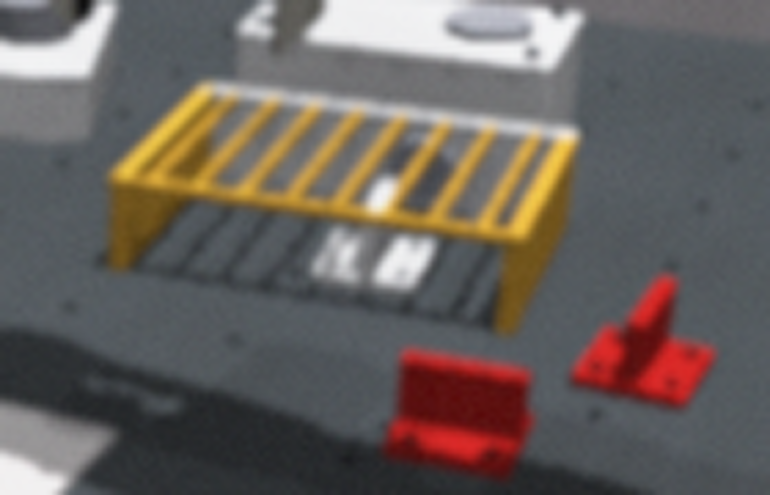

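Run:
```python
from h import *
s=load('scene'); d=load('side')
def S(u,v,z,o=(80,210),k=4,c=s): return onz(c,o[0]+u/k,o[1]+v/k,z).round(1)[:2]
print('guard roof mouth -x',S(423,127,60),'+x',S(678,322,60),'back +x',S(452,512,60))
g=lambda u,v,z:S(u,v,z,(320,130),5.5,d)
print('side guard: mouth +x',g(112,180,60),'mouth -x',g(527,238,60),'-x bottom',g(505,332,0),'back',g(207,85,60),g(577,132,60))
print('foot pieces side',g(340,257,8),'web top',g(383,192,44), 'foot front corners',g(318,275,8),g(420,290,8))
print('bracket scene: web top ends',S(512,290,44),S(430,352,44),'foot',S(400,325,8),S(470,243,8))
b=lambda u,v,z:S(u,v,z,(270,120),4,s)
sb=lambda u,v,z:S(u,v,z,(180,220),3.7,d)
print('mat',b(305,327,2),b(460,430,2),b(203,632,2),b(48,507,2))
print('tray rim',b(138,220,16),b(262,285,16),b(168,366,16),b(45,297,16))
print('tray rim side',sb(550,55,16),sb(723,88,16),sb(680,205,16),sb(485,160,16))
print('handle top scene',b(498,112,56),'shank/hook', b(372,190,54),b(378,213,54),b(312,160,54))
print('handle side far/near',sb(178,335,56),sb(210,350,56),sb(120,428,56),sb(88,412,56))
print('hook side',sb(345,192,54),sb(468,225,54))
print('jar',sb(127,95,75),b(532,255,75),'base plate',sb(240,618,6),sb(45,510,6),sb(518,282,6))
```

```text
guard roof mouth -x [ 415.9 -218.4] +x [ 653.5 -204.8] back +x [ 661.8 -368. ]
side guard: mouth +x [ 645.1 -199.9] mouth -x [ 407.6 -217.7] -x bottom [ 414.9 -221.5] back [ 654.8 -371.6] [ 419.9 -386.1]
foot pieces side [ 525.3 -262.4] web top [ 508.5 -284.4] foot front corners [ 528.8 -233.1] [ 469.3 -238. ]
bracket scene: web top ends [ 552.8 -251.9] [ 555.1 -312.3] foot [ 497.9 -303.2] [ 475.4 -235.1]
mat [574.9 237.7] [726.8 230.2] [717.6 -29.6] [567.9 -24. ]
tray rim [403.9 230.8] [529.2 239.3] [540.  123.6] [418.9 114.4]
tray rim side [527.1 133.4] [411.7 121.3] [394.5 241.3] [512.8 251.7]
handle top scene [554.2 503.8] shank/hook [544.  350.7] [565.7 331.1] [484.5 348.3]
handle side far/near [553.6 477.5] [534.2 478.7] [540.5 533.7] [559.2 532.8]
hook side [542.4 352.1] [470.7 347.5]
jar [685.1 354.1] [694.1 348.2] base plate [465.3 559. ] [576.9 553.8] [453.3 327.1]
```

>>> {"op": "carry_out", "data": {"motion": [[0, -55, 0, 0, 0], [0, -110, 0, 0, 0], [0, -165, 0, 0, 0], [0, -220, 0, 0, 0], [0, -275, 0, 0, 0], [0, -300, 0, 0, 0], [0, -300, 0, 0, 0]]}}

```text
time: 1.02
tool_pos: [524.3, -301.0, 225.4]
tcp_rot: [-3.14, -0.001, 1.569]
contact_force: [0.2, 0.9, -0.2]
grip_width: 91.8
```

Run:
```python
from h import *
cap('wrist','w1.png'); print({k:np.round(v,3) for k,v in bot.get_obs().items() if k in('time','tool_pos','tcp_rot','contact_force')})
```

```text
{'time': np.float64(1.075), 'tool_pos': array([ 524.543, -299.486,  225.632]), 'tcp_rot': array([-3.14e+00, -2.00e-03,  1.57e+00]), 'contact_force': array([-0.173,  0.218,  0.524])}
```

View pics/w1.png

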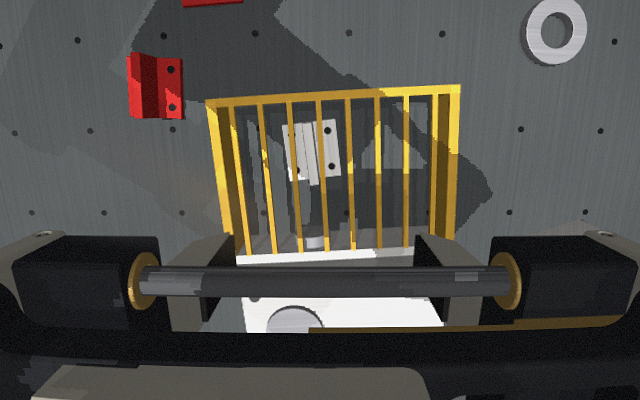

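Run:
```python
from h import *
crop('wrist','w1c.png',110,0,480,270,2.1)
```

```text
(no output)
```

View pics/w1c.png

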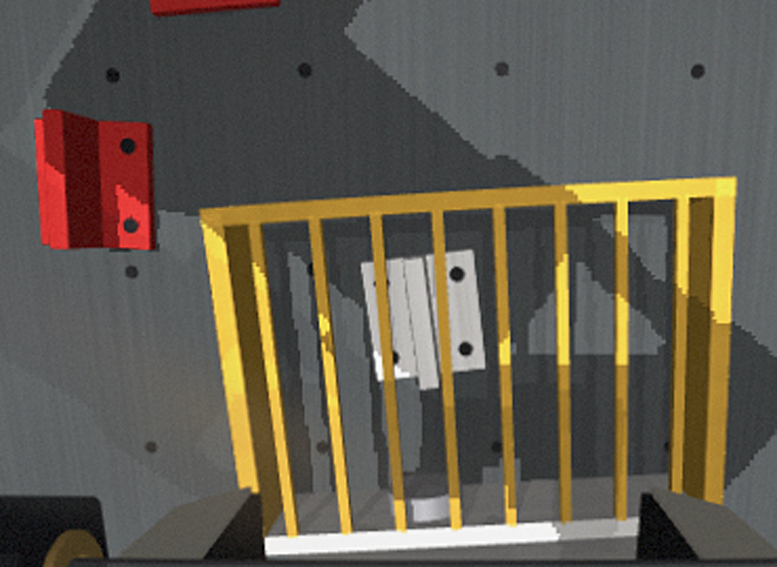

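Run:
```python
from h import *
w=load('wrist')
W=lambda u,v,z:onz(w,110+u/2.1,v/2.1,z)[:2].round(1)
a,b=W(202,211,60),W(736,178,60); print('mouth',a,b,(a+b)/2,np.arctan2(*(b-a)[::-1]))
F=[W(362,263,8),W(472,250,8),W(485,368,8),W(379,380,8)]; print(F,np.mean(F,0),np.linalg.norm(F[1]-F[0]),np.linalg.norm(F[2]-F[1]))
print('yaw',np.arctan2(*(F[1]-F[0])[::-1]),np.arctan2(*(F[2]-F[3])[::-1]))
print('red',W(45,112,8),W(155,120,8),W(158,248,8),W(42,248,8),'red2',W(152,12,0),W(280,3,8))
s=load('scene');S=lambda u,v,z:onz(s,80+u/4,210+v/4,z)[:2].round(1)
print('red2',S(525,80,8),S(583,120,8),S(645,78,8),'red1',S(335,115,0),S(372,155,0),S(453,113,0))
print('dep',dep(w,110+455/2.1,255/2.1),dep(w,110+620/2.1,190/2.1),dep(w,200,20))
s0=load('side');
print('flange',onz(w,556,30,14)[:2])
```

```text
mouth [ 412.8 -221.9] [ 651.2 -207.8] [ 532.   -214.85] 0.0590754764951917
[array([ 477.7, -247.9]), array([ 535.4, -241.3]), array([ 542.9, -304.1]), array([ 484.9, -310.7])] [ 510.225 -276.   ] 58.07624299143324 63.246264711838926
yaw 0.11388976363198353 0.11330572046739204
red [ 316.3 -169.4] [ 374.  -175.1] [ 369.6 -239. ] [ 305.9 -237.9] red2 [ 373.5 -121.7] [ 440.9 -121.7]
red2 [ 381.5 -121.7] [ 441.8 -117.4] [441.1 -61.9] red1 [ 306.1 -230.3] [ 357.  -233.4] [ 364.1 -172.1]
dep [ 526.52191871 -243.84341048    9.5567732 ] [ 599.24062281 -213.66708028   60.74876407] [ 392.07960821 -136.91410023    1.31859864]
flange [ 768.73101415 -146.09092552]
```

>>> {"op": "carry_out", "data": {"motion": [[0, 60, 2, 0, 0], [0, 120, 4, 0, 0], [0, 180, 6, 0, 0], [0, 240, 8, 0, 0], [0, 300, 10, 0, 0], [0, 360, 12, 0, 0], [0, 420, 14, 0, 0], [0, 480, 16, 0, 0], [0, 540, 18, 0, 0], [0, 595, 20, 0, 0]]}}

```text
time: 2.33
tool_pos: [542.9, 299.4, 226.9]
tcp_rot: [-3.14, -0.002, 1.573]
contact_force: [0.3, 0.3, 0.4]
grip_width: 91.8
```

Run:
```python
from h import *
cap('wrist','w2.png'); print({k:np.round(v,3) for k,v in bot.get_obs().items() if k in('time','tool_pos','tcp_rot','dq')})
```

```text
{'time': np.float64(2.375), 'dq': array([-0.064, -0.039,  0.095, -0.014, -0.022, -0.127]), 'tool_pos': array([541.989, 305.666, 226.521]), 'tcp_rot': array([-3.139, -0.006,  1.577])}
```

View pics/w2.png

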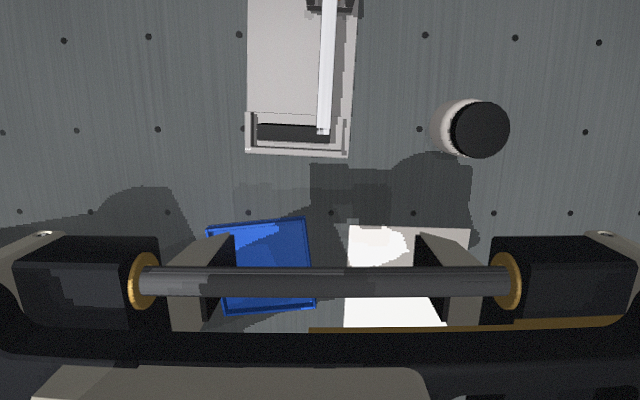

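Run:
```python
from h import *
crop('wrist','w2c.png',230,0,380,170,4); crop('wrist','w2d.png',190,200,480,330,2.7)
```

```text
(no output)
```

View pics/w2c.png

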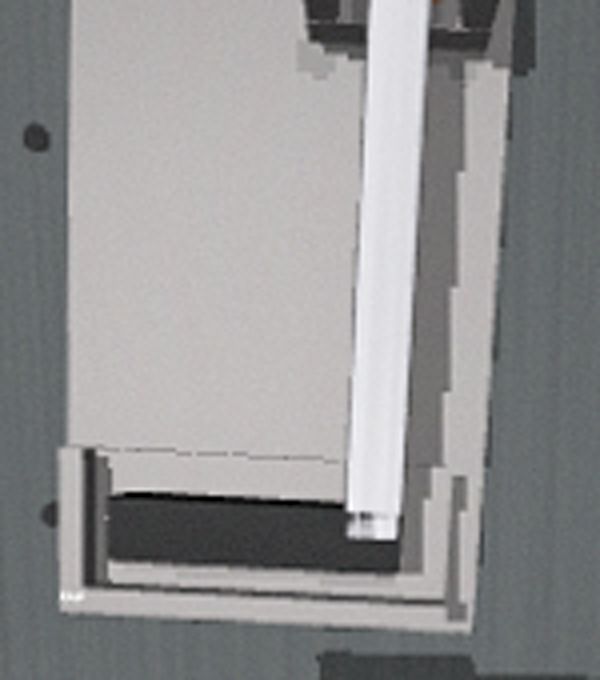

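View pics/w2d.png

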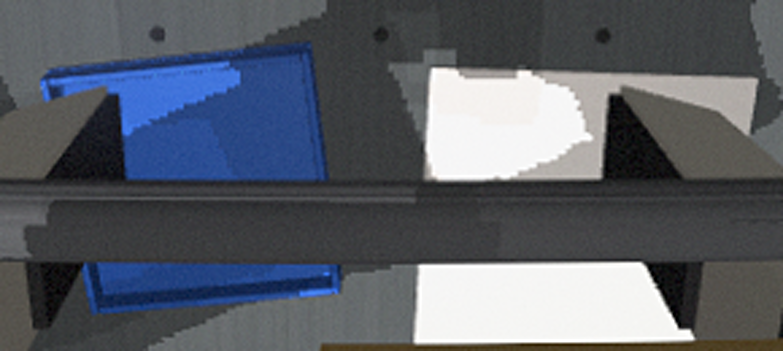

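Run:
```python
from h import *
w=load('wrist')
A=lambda u,v,z:onz(w,230+u/4,v/4,z)[:2]
e=A(373,514,54); f=A(400,10,54)
yaw=-np.arctan2(f[0]-e[0],f[1]-e[1]); print('end',e,'far',f,'yaw',yaw)
print('mid', e+90*np.array([-np.sin(yaw),np.cos(yaw)]))
print('width',A(345,514,54)-A(401,514,54),'hook arm -x',A(105,520,54))
print('base',A(70,610,6),A(470,632,6),'gap edge',A(340,45,54))
D=lambda u,v,z:onz(w,190+u/2.7,200+v/2.7,z)[:2].round(1)
print('tray rim',D(42,75,16),D(312,43,16),D(340,292,16),D(97,312,16))
print('mat',D(430,66,2),D(757,77,2))
w0=np.load('last_scene.npz')
```

```text
end [541.30298509 351.38239583] far [547.15970798 464.20749466] yaw -0.051863201387738894
mid [545.96858098 441.26138234]
width [-13.6380492  -0.0381355] hook arm -x [475.78489192 349.93440128]
base [454.90363061 321.92559532] [568.80069882 315.82813109] gap edge [533.58568364 456.7638592 ]
tray rim [402.1 234.4] [520.8 249.6] [532.3 126.9] [416.6 114.6]
mat [572.9 234.4] [722.8 229.2]
```

>>> {"op": "carry_out", "data": {"motion": [[0.3, 50, 1, 30, 2], [0.3, 95, 3, 70, 3], [0.3, 133, 4, 110, 3], [0.3, 133, 4, 120, 3], [0.3, 133, 4, 120, 3]]}}

```text
time: 3.0
tool_pos: [543.6, 439.4, 107.0]
tcp_rot: [-3.138, -0.005, 1.526]
contact_force: [0.1, -0.8, -0.3]
grip_width: 64.4
```

Run:
```python
from h import *
cap('side','s3.png');crop('side','s3c.png',180,180,390,390,3)
print({k:np.round(v,3) for k,v in bot.get_obs().items() if k in('time','tool_pos','tcp_rot','dq','grip_width')})
```

```text
{'time': np.float64(3.05), 'dq': array([-0.018, -0.024, -0.019, -0.   , -0.001,  0.   ]), 'tool_pos': array([544.73 , 439.184, 108.593]), 'tcp_rot': array([-3.14 , -0.006,  1.525]), 'grip_width': np.float64(64.443)}
```

View pics/s3c.png

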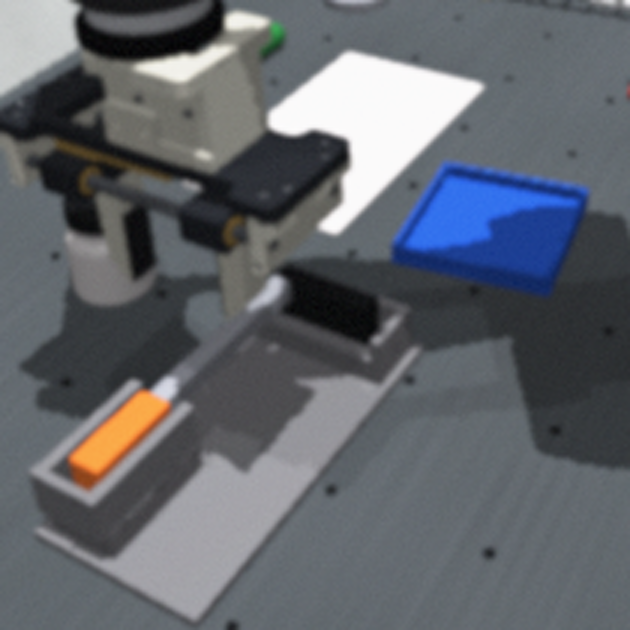

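Gripper is straddling the shank in the finger gap, clear of the pocket walls. Descend and grip.

>>> {"op": "carry_out", "data": {"motion": [[0.3, 0, 1, 40, 0], [0.3, 0, 1, 70, 0], [0.3, 0, 1, 80, 0], [0.3, 0, 1, 80, 0], [1, 0, 1, 80, 0], [1, 0, 1, 80, 0], [1, 0, 1, 80, 0], [1, 0, 1, 80, 0], [1, 0, 1, 80, 0]]}}

```text
time: 4.18
tool_pos: [545.6, 439.7, 28.6]
tcp_rot: [-3.14, -0.006, 1.525]
contact_force: [-0.7, 0.2, -0.5]
grip_width: 19.1
```

>>> {"op": "carry_out", "data": {"motion": [[1, 0, 0, 0, 0], [1, 0, 0, 0, 0], [1, 0, 0, -20, 0], [1, 0, 0, -50, 0], [1, 0, 0, -80, 0], [1, 0, 0, -100, 0], [1, 0, 0, -100, 0]]}}

```text
time: 5.05
tool_pos: [546.8, 439.8, 131.9]
tcp_rot: [3.139, -0.009, 1.525]
contact_force: [0.9, -0.3, -1.6]
grip_width: 13.5
```

Run:
```python
from h import *
cap('side','s4.png');crop('side','s4c.png',180,120,390,330,3)
cap('wrist','w4.png')
print({k:np.round(v,3) for k,v in bot.get_obs().items() if k in('time','tool_pos','tcp_rot','contact_force','moment','grip_width')})
```

```text
{'time': np.float64(5.15), 'tool_pos': array([545.515, 438.919, 128.548]), 'tcp_rot': array([-3.14 , -0.006,  1.525]), 'contact_force': array([-1.17 , -0.69 , -1.999]), 'moment': array([ 0.01 , -0.013, -0.037]), 'grip_width': np.float64(13.84)}
```

View pics/s4c.png

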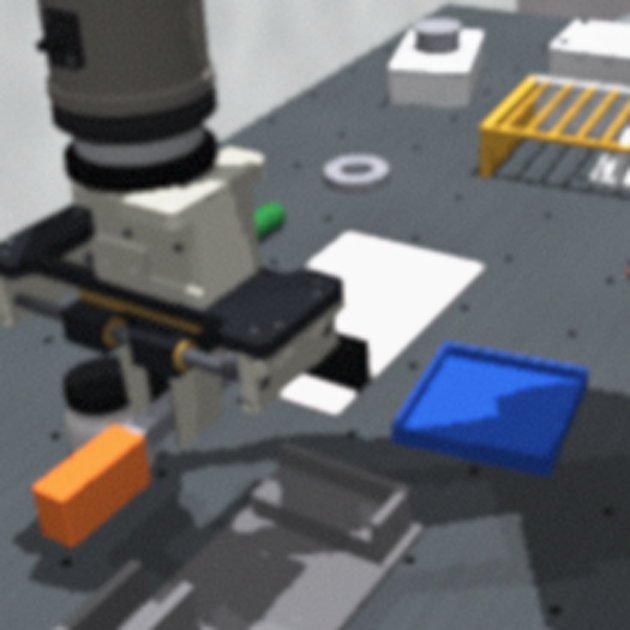

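View pics/w4.png

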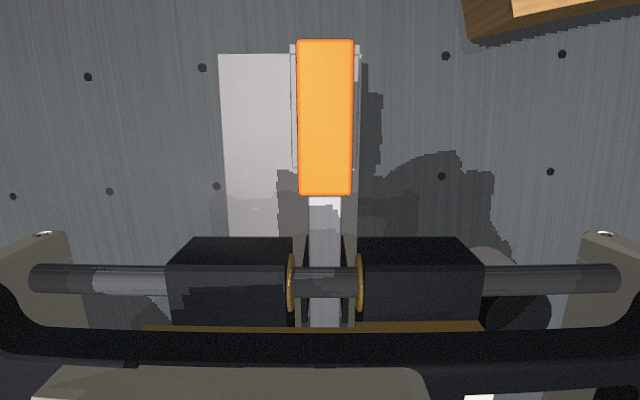

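>>> {"op": "carry_out", "data": {"motion": [[1, -45, 17, 0, 0], [1, -90, 34, 0, 0], [1, -140, 53, 0, 0], [1, -190, 72, 0, -0.8], [1, -240, 91, 0, -0.8], [1, -290, 110, 15, -0.8], [1, -333, 126, 40, -0.8], [1, -333, 126, 75, -0.8], [1, -333, 126, 100, -0.8], [1, -333, 126, 105, -0.8]]}}

```text
time: 6.4
tool_pos: [653.8, 100.9, 18.0]
tcp_rot: [-3.134, -0.006, 1.539]
contact_force: [0.7, -0.6, -2.4]
grip_width: 13.8
```

Run:
```python
from h import *
w=load('wrist'); print('handle old',onz(w,326,41,156.),onz(w,325,194,156.))
cap('side','s5.png');cap('scene','c5.png');crop('side','s5c.png',200,150,400,300,3.5);crop('scene','c5c.png',270,170,410,290,5)
print({k:np.round(v,3) for k,v in bot.get_obs().items() if k in('time','tool_pos','tcp_rot','contact_force','moment','grip_width')})
```

```text
handle old [550.70155962 533.71367878 156.        ] [547.72821712 475.520628   156.        ]
{'time': np.float64(6.5), 'tool_pos': array([655.399, 101.27 ,  20.425]), 'tcp_rot': array([-3.138, -0.006,  1.539]), 'contact_force': array([ 0.542,  0.398, -1.184]), 'moment': array([ 0.06 , -0.063,  0.021]), 'grip_width': np.float64(13.463)}
```

View pics/s5c.png

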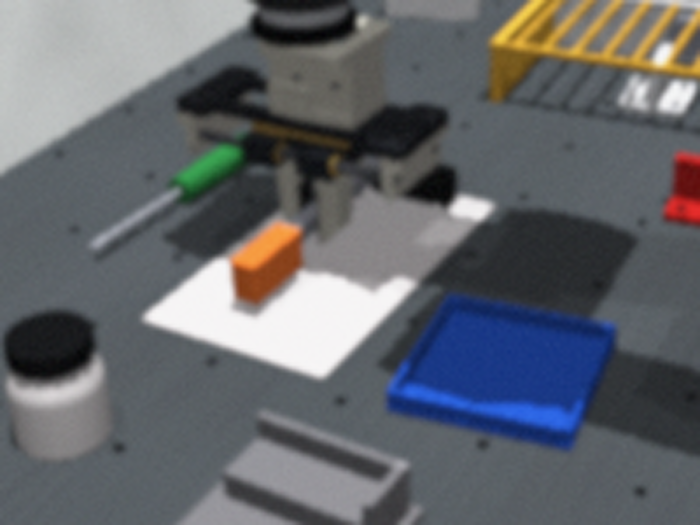

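View pics/c5c.png

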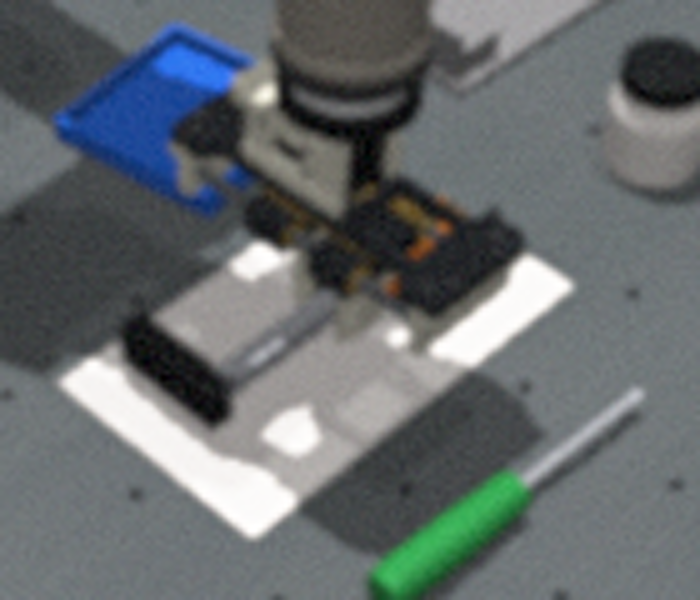

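Rod is above the mat, within its bounds (hook tip near the mat's −x edge but inside). Lower onto it and release.

>>> {"op": "carry_out", "data": {"motion": [[1, 0, 0, 7, 0], [1, 0, 0, 11, 0], [1, 0, 0, 13, 0], [1, 0, 0, 14, 0], [1, 0, 0, 14, 0]]}}

```text
time: 7.12
tool_pos: [655.5, 101.4, 6.6]
tcp_rot: [-3.138, -0.006, 1.539]
contact_force: [0.4, 0.3, -0.9]
grip_width: 13.9
```

Run:
```python
from h import *
for i in range(3): bot.capture('wrist'); print({k:np.round(v,3) for k,v in bot.get_obs().items() if k in('time','tool_pos','contact_force','moment')})
```

```text
{'time': np.float64(7.175), 'tool_pos': array([655.509, 101.347,   6.633]), 'contact_force': array([ 0.372,  0.94 , -2.268]), 'moment': array([-0.015, -0.011,  0.033])}
{'time': np.float64(7.225), 'tool_pos': array([655.456, 101.345,   6.579]), 'contact_force': array([-0.62 ,  1.055, -1.068]), 'moment': array([ 0.04 , -0.044,  0.01 ])}
{'time': np.float64(7.275), 'tool_pos': array([655.468, 101.338,   6.565]), 'contact_force': array([ 0.489, -0.145, -1.62 ]), 'moment': array([-0.072, -0.003,  0.023])}
```

>>> {"op": "carry_out", "data": {"motion": [[1, 0, 0, 1, 0], [1, 0, 0, 1.5, 0], [1, 0, 0, 1.5, 0]]}}

```text
time: 7.65
tool_pos: [655.5, 101.4, 6.5]
tcp_rot: [-3.139, -0.006, 1.539]
contact_force: [-4.8, 0.3, 7.5]
grip_width: 13.2
```

Run:
```python
from h import *
for i in range(3): bot.capture('wrist'); print({k:np.round(v,3) for k,v in bot.get_obs().items() if k in('time','tool_pos','contact_force','moment')})
```

```text
{'time': np.float64(7.7), 'tool_pos': array([655.516, 101.338,   6.487]), 'contact_force': array([-3.948, -0.351,  7.343]), 'moment': array([-0.053,  0.647, -0.019])}
{'time': np.float64(7.75), 'tool_pos': array([655.53 , 101.348,   6.517]), 'contact_force': array([-4.285, -0.547,  6.75 ]), 'moment': array([ 0.001,  0.625, -0.033])}
{'time': np.float64(7.8), 'tool_pos': array([655.522, 101.354,   6.48 ]), 'contact_force': array([-3.764, -1.076,  6.97 ]), 'moment': array([-0.045,  0.626,  0.012])}
```

>>> {"op": "carry_out", "data": {"motion": [[0.45, 0, 0, -0.5, 0], [0.45, 0, 0, -0.5, 0], [0.45, 0, 0, -0.5, 0], [0.45, 0, 0, -0.5, 0], [0.45, 0, 0, -30, 0], [0.45, 0, 0, -80, 0], [0.45, 0, 0, -110, 0], [0.45, 0, 0, -110, 0]]}}

```text
time: 8.8
tool_pos: [657.5, 100.8, 119.4]
tcp_rot: [3.139, -0.006, 1.539]
contact_force: [0.0, 0.8, -0.8]
grip_width: 50.9
```

Run:
```python
from h import *
cap('wrist','w6.png');cap('side','s6.png');crop('side','s6c.png',200,150,400,300,3.5)
print({k:np.round(v,3) for k,v in bot.get_obs().items() if k in('time','tool_pos','tcp_rot','contact_force','moment','grip_width')})
```

```text
{'time': np.float64(8.9), 'tool_pos': array([655.33 , 100.666, 115.672]), 'tcp_rot': array([-3.138, -0.006,  1.539]), 'contact_force': array([0.744, 0.093, 0.15 ]), 'moment': array([ 0.054,  0.007, -0.007]), 'grip_width': np.float64(50.714)}
```

View pics/w6.png

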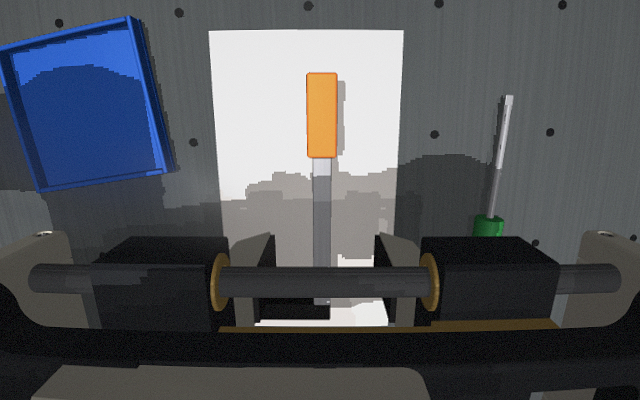

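View pics/s6c.png

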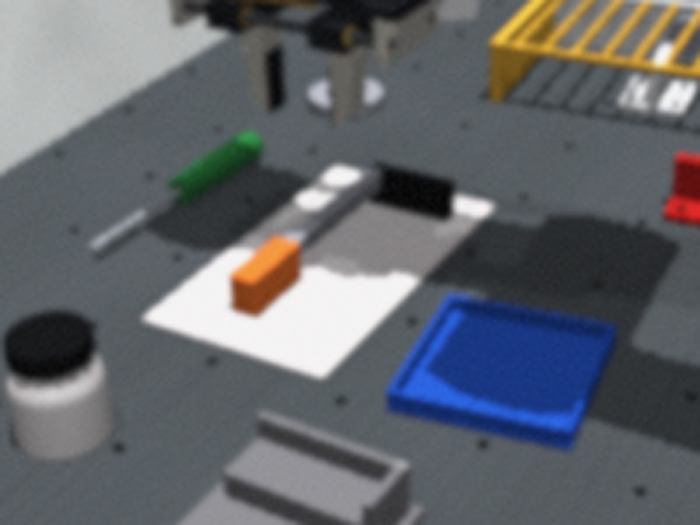

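Run:
```python
from h import *
w=load('wrist'); o=lambda u,v,z:onz(w,u,v,z)[:2].round(1)
a,b=o(322,73,34),o(322,157,34); print('handle',a,b,(a+b)/2,a-b, o(307,73,34),o(337,73,34),o(307,157,34),o(337,157,34))
print('mat top',o(209,30,2),o(404,30,2),'left lower',o(218,190,2),o(397,235,2))
print('tray',o(0,48,16),o(134,16,16),o(175,170,16),o(38,191,16))
print('shank end',o(322,305,32), 'driver tip',o(508,96,5))
```

```text
handle [658.9 195.8] [657.  137.4] [657.95 166.6 ] [ 1.9 58.4] [648.5 196.1] [669.3 195.5] [646.  137.7] [668. 137.]
mat top [573.  234.4] [722.9 229.3] left lower [567.1 107.9] [720.8  62.1]
tray [407.5 231.3] [522.2 244.3] [538.6 128.7] [415.2 115.6]
shank end [652.9  13.2] driver tip [807.7 178.7]
```

>>> {"op": "carry_out", "data": {"motion": [[0.45, 35, 0, 15, 0], [0.45, 67, 0.6, 45, 0], [0.45, 67, 0.6, 80, 0], [0.45, 67, 0.6, 104, 0], [0.45, 67, 0.6, 111, 0], [0.45, 67, 0.6, 111, 0]]}}

```text
time: 9.65
tool_pos: [656.5, 168.2, 3.8]
tcp_rot: [-3.135, -0.005, 1.539]
contact_force: [0.9, -0.7, 0.3]
grip_width: 50.6
```

Run:
```python
from h import *
cap('wrist','w7.png')
print({k:np.round(v,3) for k,v in bot.get_obs().items() if k in('time','tool_pos','tcp_rot','contact_force','moment','grip_width')})
```

```text
{'time': np.float64(9.7), 'tool_pos': array([657.058, 168.127,   4.179]), 'tcp_rot': array([-3.136, -0.006,  1.539]), 'contact_force': array([ 0.382, -0.333, -0.438]), 'moment': array([-0.003,  0.013,  0.057]), 'grip_width': np.float64(50.83)}
```

View pics/w7.png

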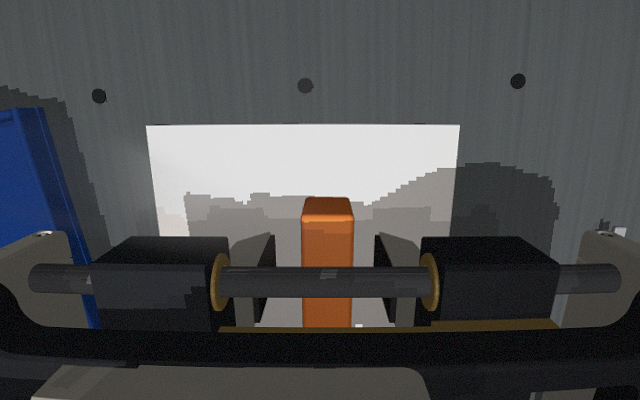

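Handle (327, 260) is centred between the fingers. Grip, then lift.

>>> {"op": "carry_out", "data": {"motion": [[1, 0, 0.6, 0, 0], [1, 0, 0.6, 0, 0], [1, 0, 0.6, 0, 0], [1, 0, 0.6, 0, 0], [1, 0, 0.6, 0, 0], [1, 0, 0.6, -10, 0], [1, 0, 0.6, -35, 0], [1, 0, 0.6, -70, 0], [1, 0, 0.6, -100, 0], [1, 0, 0.6, -100, 0]]}}

```text
time: 10.95
tool_pos: [659.9, 167.9, 107.5]
tcp_rot: [3.141, -0.007, 1.539]
contact_force: [-0.2, 0.6, -1.4]
grip_width: 21.9
```

Run:
```python
from h import *
cap('side','s8.png');crop('side','s8c.png',200,100,400,280,3.5);cap('scene','c8.png');crop('scene','c8c.png',240,130,420,280,4)
print({k:np.round(v,3) for k,v in bot.get_obs().items() if k in('time','tool_pos','tcp_rot','contact_force','moment','grip_width')})
```

```text
{'time': np.float64(11.05), 'tool_pos': array([657.672, 167.515, 103.486]), 'tcp_rot': array([-3.135, -0.006,  1.539]), 'contact_force': array([ 0.28 , -0.353, -2.011]), 'moment': array([ 0.089, -0.003,  0.054]), 'grip_width': np.float64(21.958)}
```

View pics/s8c.png

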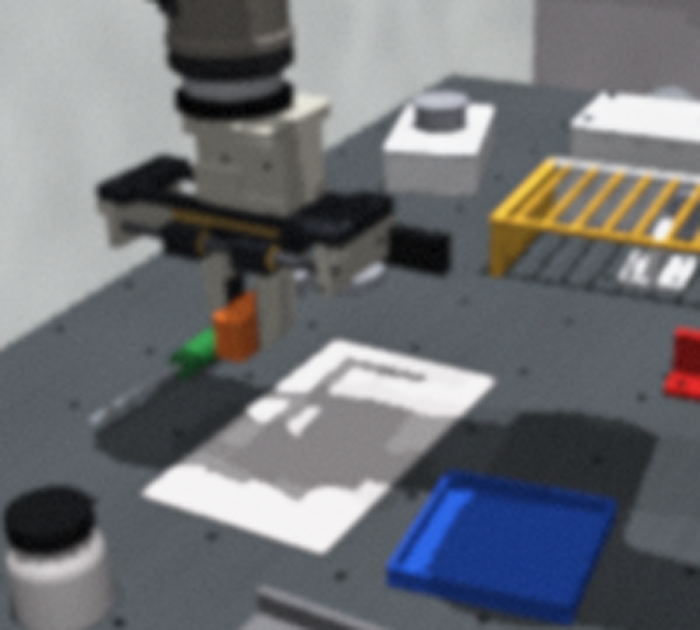

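View pics/c8c.png

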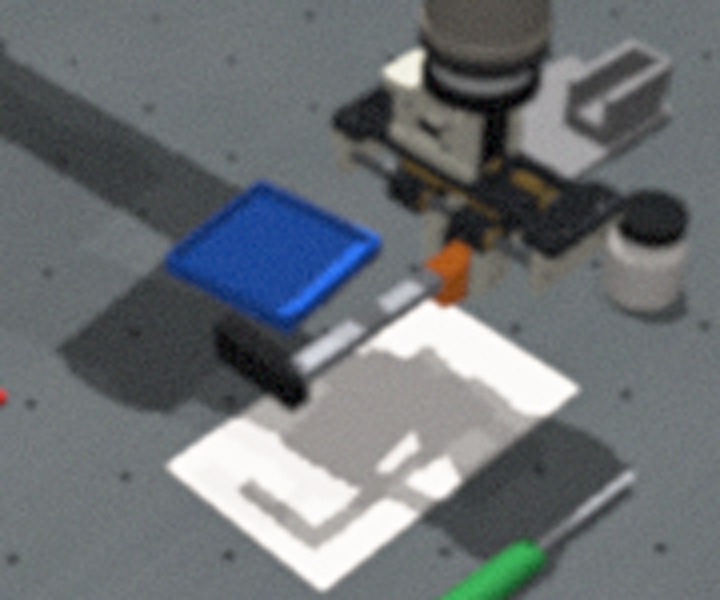

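Run:
```python
from h import *
for n,(x,y,k) in {'scene':(240,130,4),'side':(200,100,3.5)}.items():
    c=load(n)
    for P in [(658-5.6,166.5-168,131),(658-5.6-72+7,166.5-168+2.4,131),(658-5.6+7,166.5-168,101),(658-5.6+7,166.5-168,131),(658-5.6-65,166.5-168+18,101),(658-5.6-65,166.5-168+18,131)]:
        u,v=proj(c,P); print(n,P,round((u-x)*k),round((v-y)*k))
```

```text
scene (652.4, -1.5, 131) 279 376
scene (587.4, 0.8999999999999999, 131) 208 324
scene (659.4, -1.5, 101) 287 416
scene (659.4, -1.5, 131) 287 382
scene (587.4, 16.5, 101) 227 346
scene (587.4, 16.5, 131) 226 312
side (652.4, -1.5, 131) 378 222
side (587.4, 0.8999999999999999, 131) 453 237
side (659.4, -1.5, 101) 372 256
side (659.4, -1.5, 131) 370 221
side (587.4, 16.5, 101) 444 281
side (587.4, 16.5, 131) 444 244
```

>>> {"op": "carry_out", "data": {"motion": [[1, -30, -10, 0, -1.5], [1, -65, -22, 0, -3], [1, -105, -36, 0, -5], [1, -145, -50, 0, -7], [1, -180, -61, 0, -7.6], [1, -180, -61, 30, -7.6], [1, -180, -61, 65, -7.6], [1, -180, -61, 84, -7.6], [1, -180, -61, 84, -7.6], [1, -180, -61, 84, -7.6]]}}

```text
time: 12.3
tool_pos: [590.5, -10.0, 18.8]
tcp_rot: [-3.136, -0.006, 1.672]
contact_force: [0.2, -0.1, -1.7]
grip_width: 21.6
```

Run:
```python
from h import *
cap('side','s9.png');crop('side','s9c.png',290,100,470,260,4.2);cap('scene','c9.png');crop('scene','c9c.png',130,150,330,310,4)
print({k:np.round(v,3) for k,v in bot.get_obs().items() if k in('time','tool_pos','tcp_rot','contact_force','moment','grip_width')})
```

```text
{'time': np.float64(12.4), 'tool_pos': array([590.995,  -9.981,  19.636]), 'tcp_rot': array([-3.137, -0.006,  1.672]), 'contact_force': array([-0.033,  0.445, -0.834]), 'moment': array([ 0.101,  0.013, -0.004]), 'grip_width': np.float64(21.913)}
```

View pics/s9c.png

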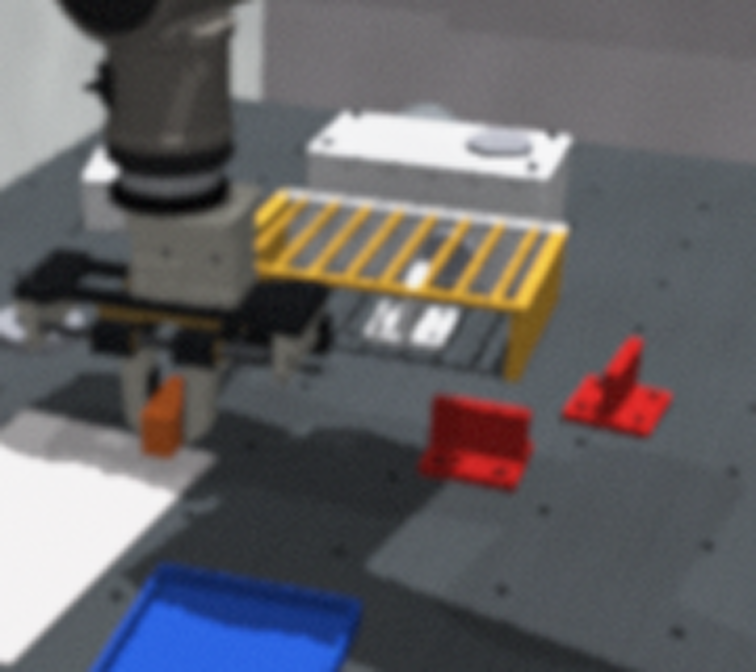

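View pics/c9c.png

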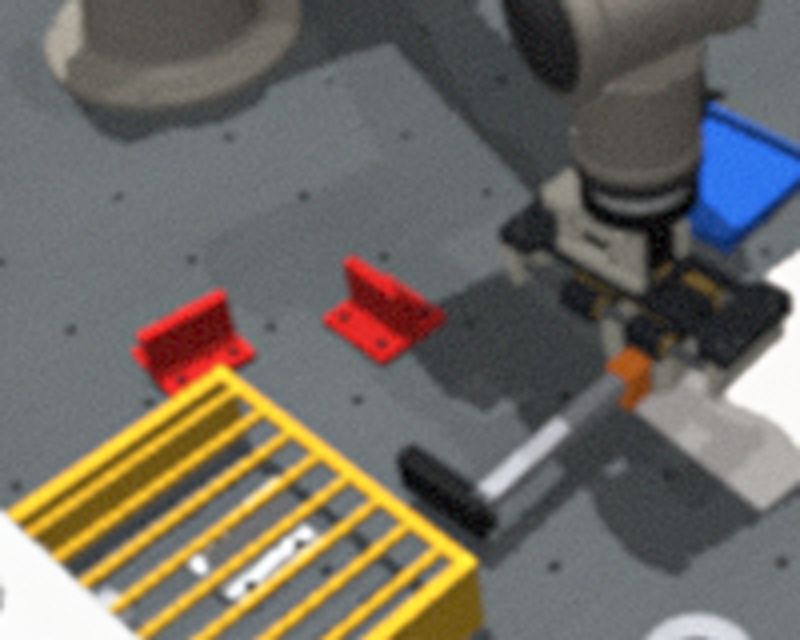

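Run:
```python
from h import *
c=load('scene'); Xh=np.array([np.cos(.101),np.sin(.101),0]);Yh=np.array([-np.sin(.101),np.cos(.101),0])
t=np.array([591,-10,17.4])
for (x,y,z) in [(-65,-153,30),(-65,-169,30),(7,-169,30),(7,-169,0),(-65,-169,0),(7,-153,30),(7,-91,30)]:
    u,v=proj(c,t+x*Xh+y*Yh+[0,0,z]); print((x,y,z),round((u-130)*4),round((v-150)*4))
```

```text
(-65, -153, 30) 408 440
(-65, -169, 30) 390 456
(7, -169, 30) 473 512
(7, -169, 0) 478 543
(-65, -169, 0) 396 487
(7, -153, 30) 492 496
(7, -91, 30) 560 435
```

>>> {"op": "carry_out", "data": {"motion": [[1, 0, 0, 8, 0], [1, -10, 0, 14, 0], [1, -30, 0, 14, 0], [1, -55, 0, 14, 0], [1, -80, 0, 14, 0], [1, -105, 0, 14, 0], [1, -130, 0, 14, 0], [1, -151, 0, 14, 0], [1, -151, 0, 14, 0]]}}

```text
time: 13.52
tool_pos: [606.2, -162.2, 4.7]
tcp_rot: [-3.138, -0.006, 1.669]
contact_force: [-0.8, -0.5, -2.1]
grip_width: 22.2
```

Run:
```python
from h import *
cap('side','s10.png');crop('side','s10c.png',290,100,470,260,4.2);cap('scene','c10.png');crop('scene','c10c.png',110,200,290,350,4.2)
print({k:np.round(v,3) for k,v in bot.get_obs().items() if k in('time','tool_pos','tcp_rot','contact_force','moment','grip_width')})
```

```text
{'time': np.float64(13.625), 'tool_pos': array([ 605.93 , -160.002,    4.548]), 'tcp_rot': array([-3.137, -0.007,  1.671]), 'contact_force': array([-0.727, -0.221, -2.282]), 'moment': array([0.074, 0.007, 0.028]), 'grip_width': np.float64(22.186)}
```

View pics/s10c.png

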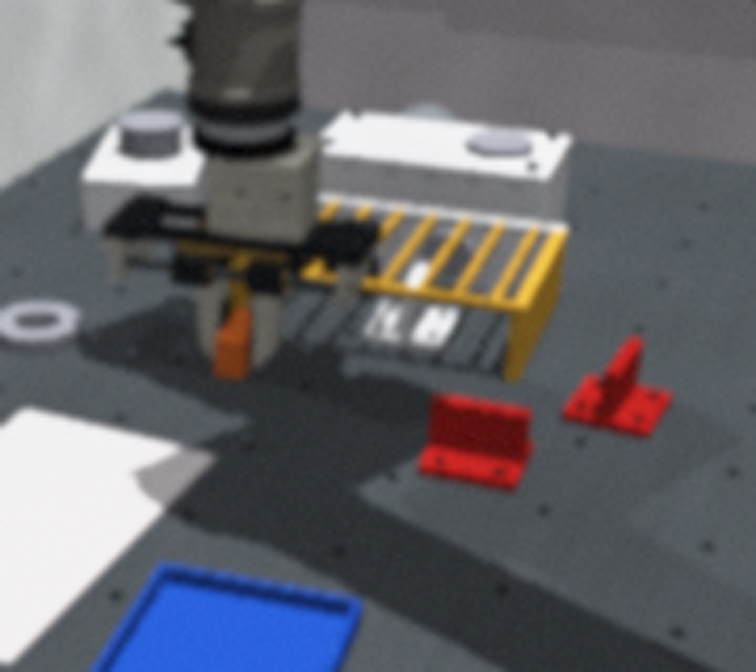

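View pics/c10c.png

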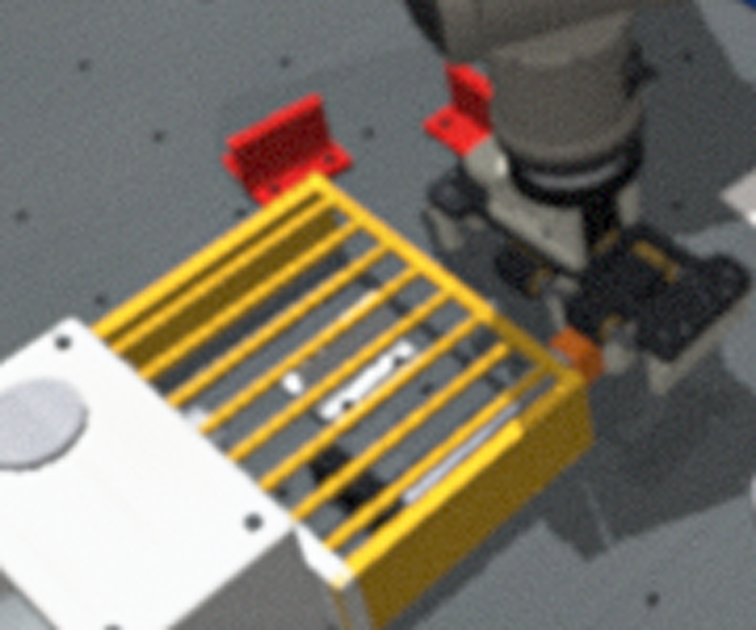

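>>> {"op": "carry_out", "data": {"motion": [[1, 0, -15, -0.5, 0], [1, 0, -35, -0.5, 0], [1, 0, -55, -0.5, 0], [1, 0, -75, -0.5, 0], [1, 0, -87, -0.5, 0], [1, 0, -87, -0.5, 0]]}}

```text
time: 14.38
tool_pos: [519.1, -168.3, 5.6]
tcp_rot: [-3.137, -0.007, 1.672]
contact_force: [-0.1, -0.4, -1.0]
grip_width: 21.5
```

Run:
```python
from h import *
cap('scene','c11.png');crop('scene','c11c.png',110,200,290,350,4.2)
print({k:np.round(v,3) for k,v in bot.get_obs().items() if k in('time','tool_pos','tcp_rot','contact_force','moment','grip_width')})
```

```text
{'time': np.float64(14.425), 'tool_pos': array([ 519.863, -168.541,    5.733]), 'tcp_rot': array([-3.137, -0.006,  1.672]), 'contact_force': array([-0.282,  0.264, -1.598]), 'moment': array([ 0.07 , -0.015, -0.006]), 'grip_width': np.float64(21.653)}
```

View pics/c11c.png

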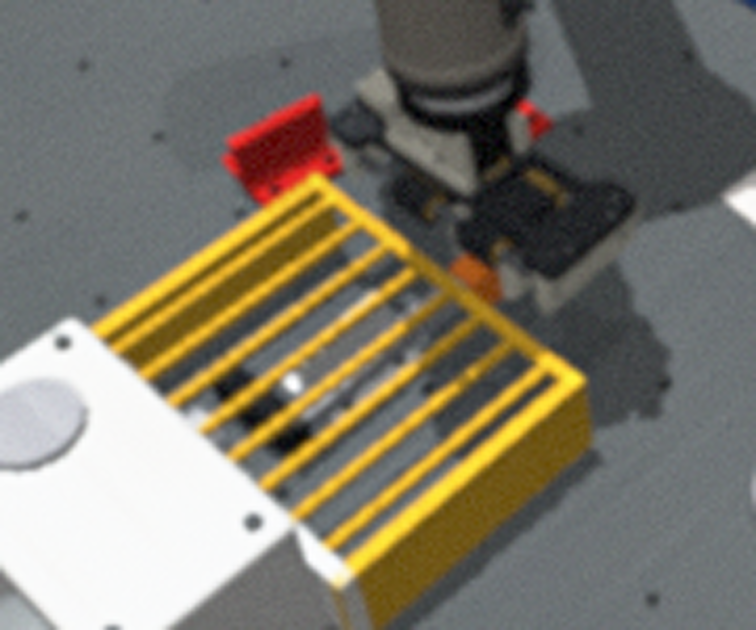

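>>> {"op": "carry_out", "data": {"motion": [[1, 8, 0, 0, 0], [1, 14, 0, 0, 0], [1, 20, 0, 0, 0], [1, 28, 0, 0, 0], [1, 37, 0, 0, 0], [1, 46, 0, 0, 0], [1, 56, 0, 0, 0], [1, 66, 0, 0, 0], [1, 76, 0, 0, 0], [1, 84, 0, 0, 0]]}}

```text
time: 15.68
tool_pos: [511.3, -84.3, 6.3]
tcp_rot: [-3.137, -0.006, 1.672]
contact_force: [0.1, -1.3, -1.3]
grip_width: 21.8
```

Run:
```python
from h import *
cap('scene','c12.png');crop('scene','c12c.png',110,180,310,350,3.8)
cap('side','s12.png');crop('side','s12c.png',310,110,450,240,5)
print({k:np.round(v,3) for k,v in bot.get_obs().items() if k in('time','tool_pos','tcp_rot','contact_force','moment','grip_width')})
```

```text
{'time': np.float64(15.775), 'tool_pos': array([511.175, -83.999,   6.277]), 'tcp_rot': array([-3.137, -0.007,  1.673]), 'contact_force': array([-0.142, -0.025, -0.784]), 'moment': array([ 0.121, -0.026, -0.014]), 'grip_width': np.float64(21.573)}
```

View pics/c12c.png

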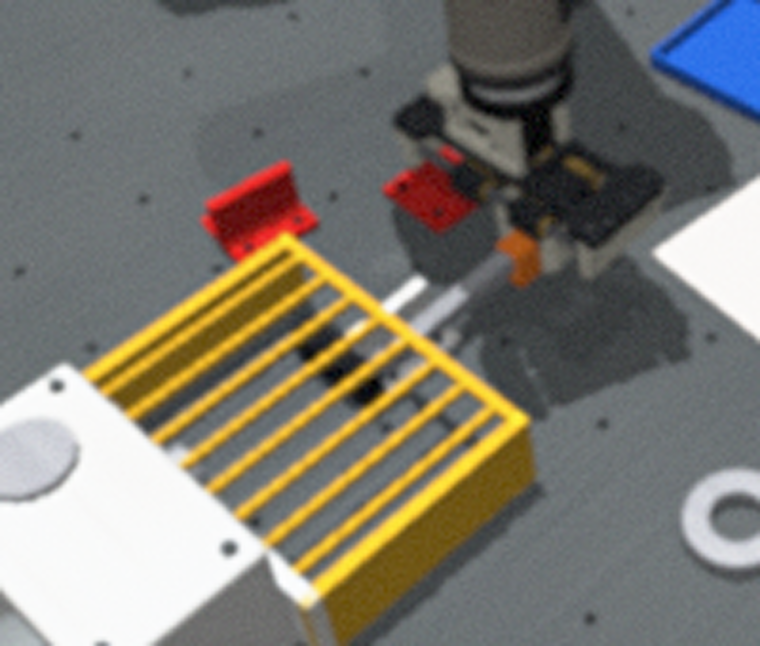

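View pics/s12c.png

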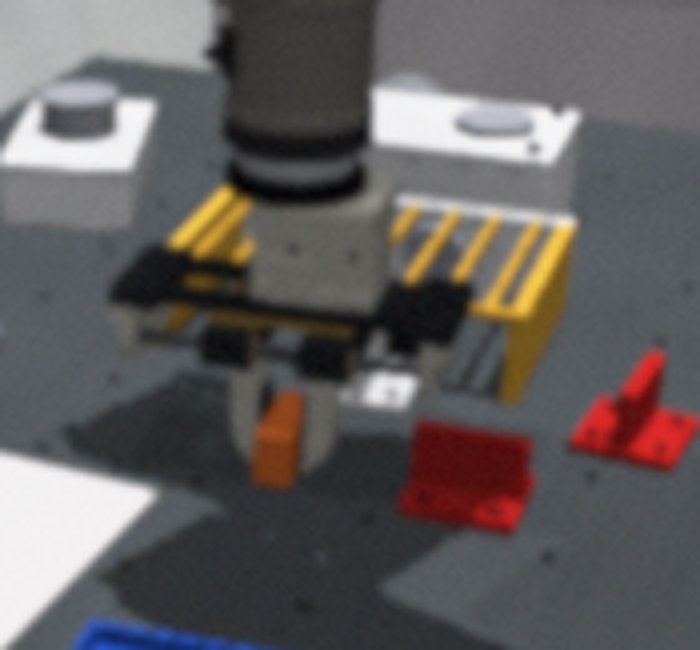

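Bracket is following the hook, upright and halfway out. Continue.

>>> {"op": "carry_out", "data": {"motion": [[1, 6, 0, 0.5, 0], [1, 14, 0, 0.5, 0], [1, 23, 0, 0.5, 0], [1, 32, 0, 0.5, 0], [1, 41, 0, 0.5, 0], [1, 49, 0, 0.5, 0], [1, 55, 0, 0.5, 0], [1, 58, 0, 0.5, 0], [1, 58, 0, 0.5, 0]]}}

```text
time: 16.9
tool_pos: [505.2, -26.0, 6.1]
tcp_rot: [-3.137, -0.007, 1.673]
contact_force: [-0.2, -0.8, -0.3]
grip_width: 21.9
```

Run:
```python
from h import *
cap('scene','c13.png');crop('scene','c13c.png',130,180,310,330,4.2)
cap('side','s13.png');crop('side','s13c.png',310,110,450,240,5)
print({k:np.round(v,3) for k,v in bot.get_obs().items() if k in('time','tool_pos','tcp_rot','contact_force','moment','grip_width')})
```

```text
{'time': np.float64(17.0), 'tool_pos': array([505.21 , -26.294,   6.087]), 'tcp_rot': array([-3.137, -0.007,  1.672]), 'contact_force': array([ 0.504,  0.23 , -1.594]), 'moment': array([ 0.127, -0.076, -0.034]), 'grip_width': np.float64(21.751)}
```

View pics/c13c.png

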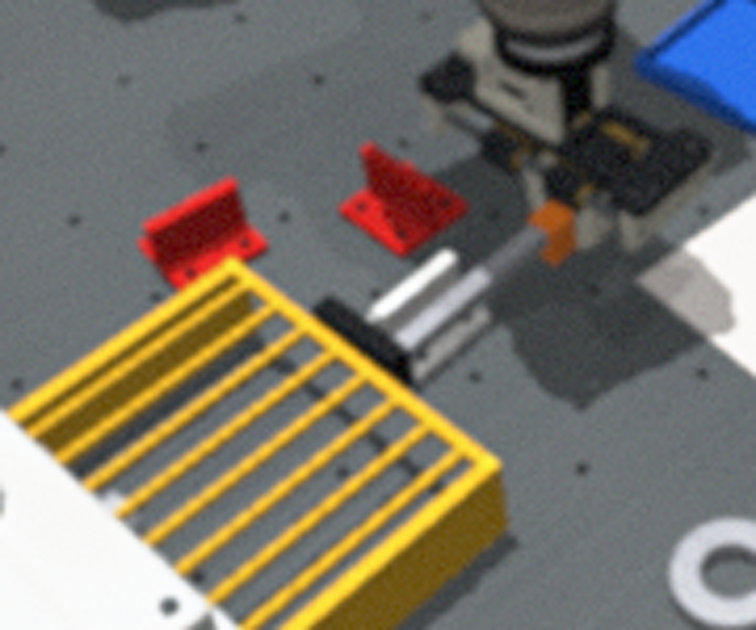

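View pics/s13c.png

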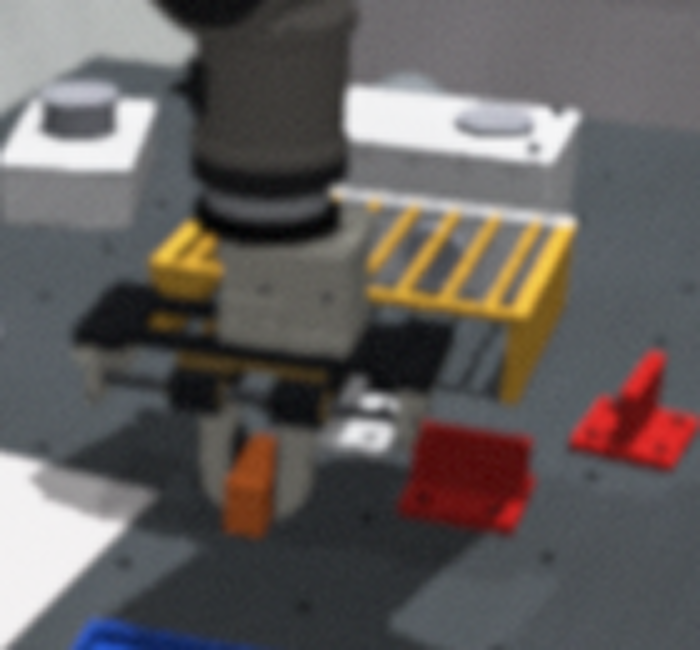

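>>> {"op": "carry_out", "data": {"motion": [[1, -4, 0, 0, 0], [1, -6, 0, 0, 0], [1, -6, 0, -5, 0], [1, -6, 0, -20, 0], [1, -6, 0, -45, 0], [1, -6, 0, -75, 0], [1, -6, 0, -100, 0], [1, -6, 0, -100, 0]]}}

```text
time: 18.0
tool_pos: [507.8, -33.1, 108.6]
tcp_rot: [3.141, -0.005, 1.672]
contact_force: [0.2, -0.2, -1.9]
grip_width: 21.4
```

Run:
```python
from h import *
cap('scene','c14.png');crop('scene','c14c.png',130,150,330,310,4)
print({k:np.round(v,3) for k,v in bot.get_obs().items() if k in('time','tool_pos','tcp_rot','contact_force','moment','grip_width')})
```

```text
{'time': np.float64(18.05), 'tool_pos': array([506.775, -32.925, 107.034]), 'tcp_rot': array([-3.139, -0.006,  1.672]), 'contact_force': array([-0.546,  0.94 , -1.747]), 'moment': array([ 0.118, -0.054,  0.018]), 'grip_width': np.float64(21.885)}
```

View pics/c14c.png

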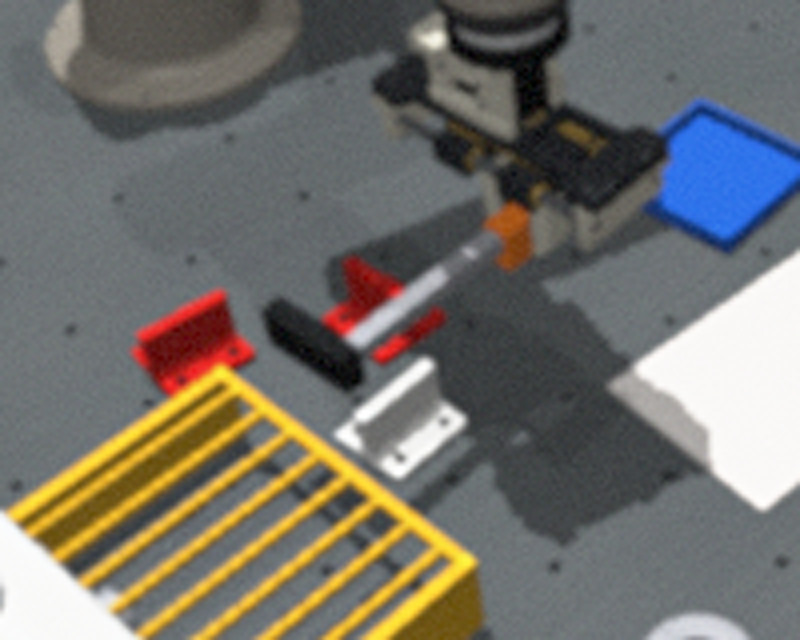

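Bracket stands clear of the mouth at crop (400,430). Rod to the mat.

>>> {"op": "carry_out", "data": {"motion": [[1, 25, 22, 0, 1], [1, 55, 50, 0, 2.5], [1, 87, 79, 0, 4], [1, 120, 108, 0, 5.5], [1, 155, 140, 0, 7], [1, 180, 163, 10, 7.8], [1, 190, 172, 35, 7.8], [1, 190, 172, 65, 7.8], [1, 190, 172, 86, 7.8], [1, 190, 172, 86, 7.8]]}}

```text
time: 19.3
tool_pos: [656.0, 173.8, 18.2]
tcp_rot: [-3.132, -0.005, 1.536]
contact_force: [0.5, -0.3, -0.7]
grip_width: 22.2
```

Run:
```python
from h import *
cap('scene','c15.png');crop('scene','c15c.png',270,170,410,290,5)
print({k:np.round(v,3) for k,v in bot.get_obs().items() if k in('time','tool_pos','tcp_rot','contact_force','moment','grip_width')})
```

```text
{'time': np.float64(19.35), 'tool_pos': array([657.297, 173.919,  20.114]), 'tcp_rot': array([-3.135, -0.005,  1.536]), 'contact_force': array([ 0.825,  0.518, -1.664]), 'moment': array([ 0.118, -0.025,  0.019]), 'grip_width': np.float64(22.029)}
```

View pics/c15c.png

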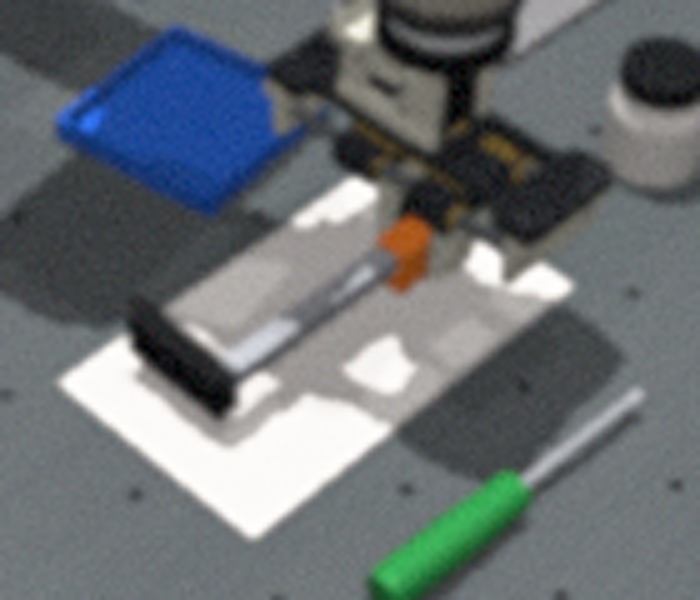

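>>> {"op": "carry_out", "data": {"motion": [[1, 0, 0, 7, 0], [1, 0, 0, 12, 0], [1, 0, 0, 14, 0], [1, 0, 0, 15, 0], [1, 0, 0, 15, 0]]}}

```text
time: 19.98
tool_pos: [657.3, 174.0, 5.3]
tcp_rot: [-3.135, -0.005, 1.536]
contact_force: [0.4, -0.1, -1.5]
grip_width: 21.7
```

Run:
```python
from h import *
for i in range(3): bot.capture('wrist'); print({k:np.round(v,3) for k,v in bot.get_obs().items() if k in('time','tool_pos','contact_force','moment')})
```

```text
{'time': np.float64(20.025), 'tool_pos': array([657.317, 174.014,   5.326]), 'contact_force': array([ 0.983,  0.052, -1.858]), 'moment': array([ 0.106, -0.044, -0.01 ])}
{'time': np.float64(20.075), 'tool_pos': array([657.296, 174.007,   5.333]), 'contact_force': array([-0.518, -0.633, -0.759]), 'moment': array([ 0.096, -0.026,  0.018])}
{'time': np.float64(20.125), 'tool_pos': array([657.321, 174.008,   5.331]), 'contact_force': array([ 0.058, -0.329, -1.758]), 'moment': array([ 0.119, -0.071,  0.028])}
```

>>> {"op": "carry_out", "data": {"motion": [[1, 0, 0, 0.5, 0], [1, 0, 0, 1, 0], [1, 0, 0, 1.4, 0], [1, 0, 0, 1.4, 0]]}}

```text
time: 20.62
tool_pos: [657.4, 174.0, 4.2]
tcp_rot: [-3.136, -0.005, 1.536]
contact_force: [-2.1, -0.7, 2.5]
grip_width: 21.4
```

Run:
```python
from h import *
for i in range(3): bot.capture('wrist'); print({k:np.round(v,3) for k,v in bot.get_obs().items() if k in('time','tool_pos','contact_force','moment')})
```

```text
{'time': np.float64(20.675), 'tool_pos': array([657.357, 174.043,   4.235]), 'contact_force': array([-1.604,  0.486,  1.988]), 'moment': array([ 0.032,  0.182, -0.059])}
{'time': np.float64(20.725), 'tool_pos': array([657.346, 174.038,   4.218]), 'contact_force': array([-0.988,  1.178,  1.575]), 'moment': array([-0.055,  0.18 ,  0.006])}
{'time': np.float64(20.775), 'tool_pos': array([657.361, 174.018,   4.247]), 'contact_force': array([-0.049,  0.082,  3.001]), 'moment': array([ 0.037,  0.184, -0.013])}
```

Rod rests on the mat (z 4.2 as when gripped). Release, rise and look.

>>> {"op": "carry_out", "data": {"motion": [[0.45, 0, 0, 0, 0], [0.45, 0, 0, 0, 0], [0.45, 0, 0, 0, 0], [0.45, 0, 0, 0, 0], [0.45, 0, 0, -25, 0], [0.45, 0, 0, -70, 0], [0.45, 0, 0, -130, 0], [0.45, -50, -20, -190, 0], [0.45, -100, -50, -205, 0], [0.45, -100, -50, -205, 0]]}}

```text
time: 22.02
tool_pos: [604.7, 72.3, 211.5]
tcp_rot: [-3.139, -0.005, 1.534]
contact_force: [-0.2, 0.8, -0.2]
grip_width: 50.3
```

Run:
```python
from h import *
cap('wrist','w16.png');cap('scene','c16.png');crop('scene','c16c.png',130,130,430,310,2.6)
print({k:np.round(v,3) for k,v in bot.get_obs().items() if k in('time','tool_pos','tcp_rot','grip_width')})
```

```text
{'time': np.float64(22.125), 'tool_pos': array([605.087,  73.738, 209.864]), 'tcp_rot': array([-3.137, -0.005,  1.534]), 'grip_width': np.float64(50.152)}
```

View pics/w16.png

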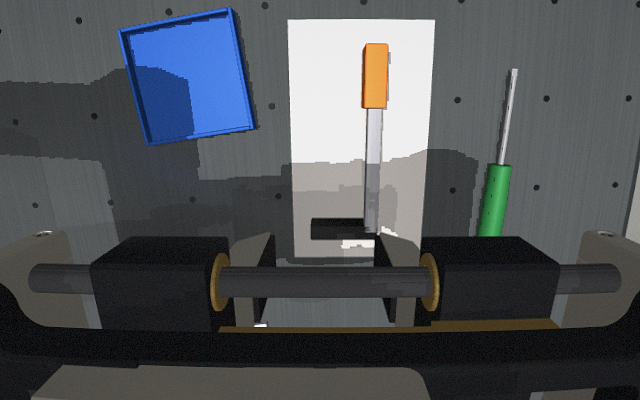

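View pics/c16c.png

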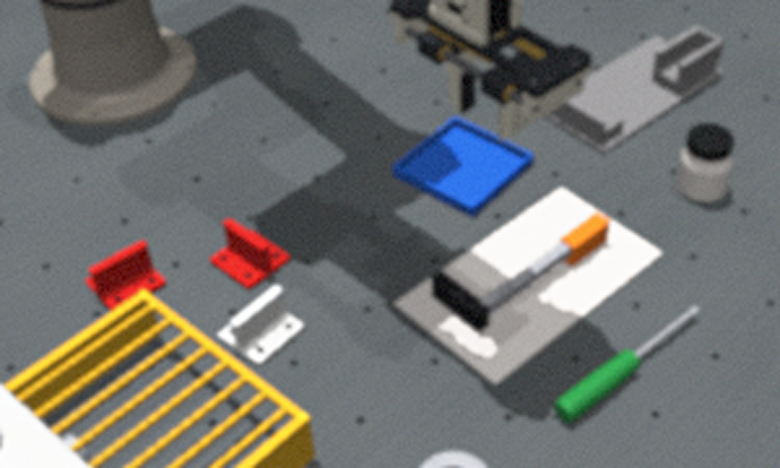

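Run:
```python
from h import *
w=load('wrist'); crop('wrist','w16c.png',100,0,280,160,4.4)
o=lambda u,v,z:onz(w,u,v,z)[:2].round(1)
T=[o(119,31,16),o(231,8,16),o(256,128,16),o(149,145,16)]; print(T,np.mean(T,0))
print('mat',o(288,20,2),o(434,20,2),o(433,262,2),o(294,259,2),'handle',o(375,43,34),o(375,108,34),'hook tip',o(311,228,32))
```

```text
[array([403.1, 230.1]), array([519.4, 243.5]), array([534.8, 126.9]), array([417.4, 114.4])] [468.675 178.725]
mat [573.1 233.2] [721.8 228.9] [731.9 -39.7] [564.  -29.2] handle [656.5 202.2] [656.2 142.5] hook tip [588.   20.3]
```

View pics/w16c.png

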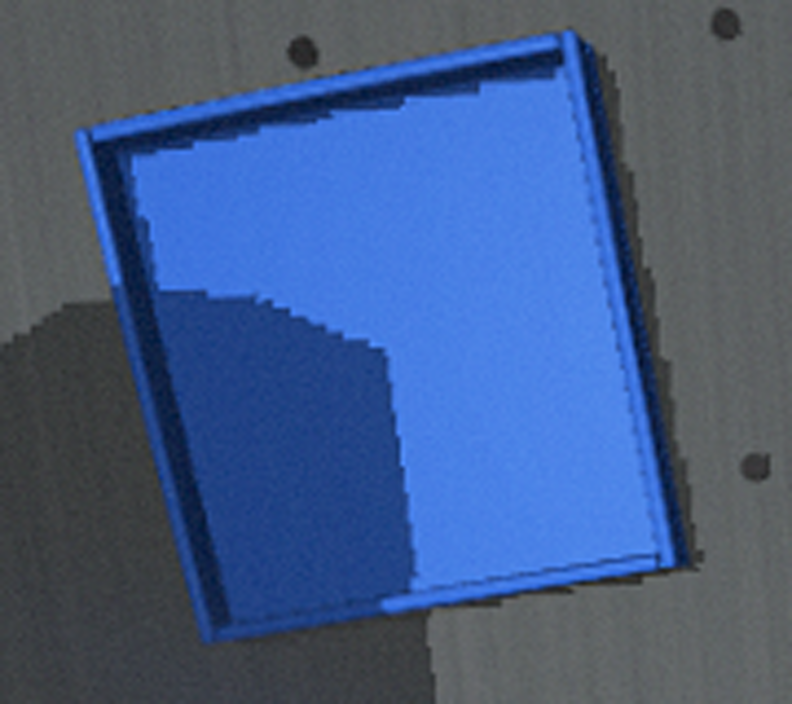

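>>> {"op": "carry_out", "data": {"motion": [[0.3, -50, -20, 0, -1.5], [0.3, -100, -40, 0, -3], [0.3, -150, -60, 0, -5], [0.3, -200, -80, 0, -7], [0.3, -245, -98, 0, -8], [0.3, -270, -98, 0, -8], [0.3, -270, -98, 0, -8]]}}

```text
time: 23.0
tool_pos: [497.8, -193.1, 207.6]
tcp_rot: [-3.137, -0.007, 1.672]
contact_force: [0.3, -0.2, -0.2]
grip_width: 64.4
```

Run:
```python
from h import *
cap('wrist','w17.png');crop('wrist','w17c.png',180,60,440,240,3)
print({k:np.round(v,3) for k,v in bot.get_obs().items() if k in('time','tool_pos','tcp_rot','grip_width')})
```

```text
{'time': np.float64(23.05), 'tool_pos': array([ 497.822, -191.937,  207.649]), 'tcp_rot': array([-3.137, -0.008,  1.674]), 'grip_width': np.float64(64.302)}
```

View pics/w17c.png

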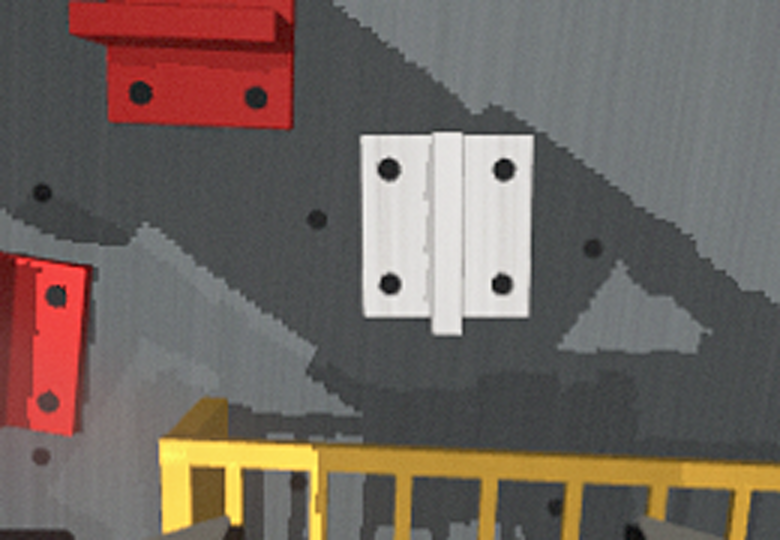

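Run:
```python
from h import *
w=load('wrist'); o=lambda u,v,z:onz(w,180+u/3,60+v/3,z)[:2].round(1)
F=[o(361,136,8),o(534,136,8),o(528,318,8),o(364,318,8)]; print(F,np.mean(F,0),np.arctan2(*(F[1]-F[0])[::-1]))
a,b=o(448,132,44),o(447,334,44); print(a,b,(a+b)/2,np.linalg.norm(a-b),-np.arctan2((a-b)[0],(a-b)[1]), o(432,230,44),o(463,230,44))
print('guard',o(160,440,60),o(780,462,60),'red2',o(110,120,8),o(295,130,8))
p=bot.get_obs()['tool_pos']; print(p)
```

```text
[array([ 464.2, -120.8]), array([ 523.8, -114.7]), array([ 529.6, -178. ]), array([ 470.8, -184.1])] [ 497.1 -149.4] 0.10199384345106847
[ 493.8 -117.2] [ 500.1 -180.5] [ 496.95 -148.85] 63.612734574140106 0.09919938926892038 [ 491.9 -147.7] [ 501.7 -146.7]
guard [ 412.  -221.2] [ 610.8 -208. ] red2 [ 376.8 -123.7] [ 441.3 -121. ]
[ 497.82167875 -191.93746158  207.64889137]
```

>>> {"op": "carry_out", "data": {"motion": [[0.5, 20, 1.5, 30, 0], [0.5, 42.8, 3.6, 75, 0], [0.5, 42.8, 3.6, 125, 0], [0.5, 42.8, 3.6, 165, 0], [0.5, 42.8, 3.6, 188, 0], [0.5, 42.8, 3.6, 193, 0], [0.5, 42.8, 3.6, 193, 0]]}}

```text
time: 23.92
tool_pos: [496.4, -146.7, 15.1]
tcp_rot: [-3.137, -0.008, 1.675]
contact_force: [0.4, -0.5, 0.6]
grip_width: 46.1
```

Run:
```python
from h import *
cap('scene','c18.png');crop('scene','c18c.png',150,180,290,300,5)
print({k:np.round(v,3) for k,v in bot.get_obs().items() if k in('time','tool_pos','tcp_rot','contact_force','grip_width')})
```

```text
{'time': np.float64(23.975), 'tool_pos': array([ 496.695, -147.163,   15.673]), 'tcp_rot': array([-3.138, -0.007,  1.674]), 'contact_force': array([-0.241, -0.144,  0.623]), 'grip_width': np.float64(45.68)}
```

View pics/c18c.png

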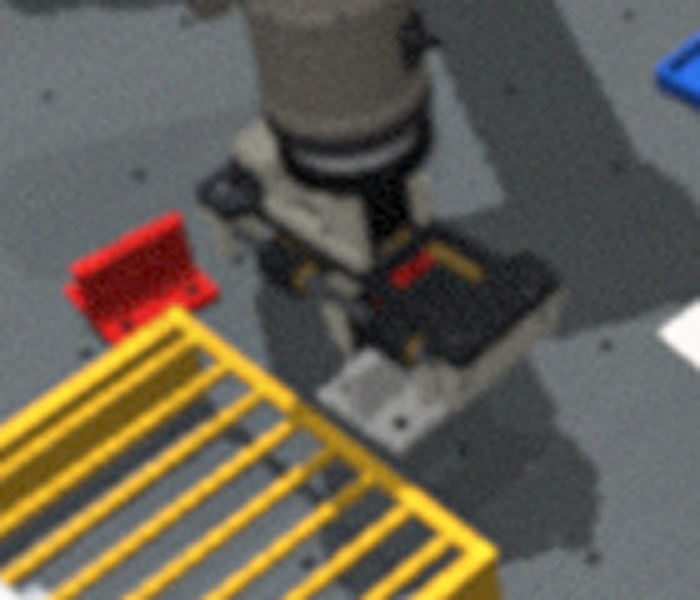

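>>> {"op": "carry_out", "data": {"motion": [[1, -1.5, 0.2, 0.7, 0], [1, -1.5, 0.2, 0.7, 0], [1, -1.5, 0.2, 0.7, 0], [1, -1.5, 0.2, 0.7, 0], [1, -1.5, 0.2, 0.7, 0], [1, -1.5, 0.2, 0.7, 0], [1, -1.5, 0.2, -8, 0], [1, -1.5, 0.2, -30, 0], [1, -1.5, 0.2, -60, 0], [1, -1.5, 0.2, -60, 0]]}}

```text
time: 25.22
tool_pos: [498.7, -149.6, 77.6]
tcp_rot: [3.141, -0.005, 1.674]
contact_force: [0.9, -0.5, -1.9]
grip_width: 9.6
```

Run:
```python
from h import *
cap('scene','c19.png');crop('scene','c19c.png',150,160,310,300,4.5)
print({k:np.round(v,3) for k,v in bot.get_obs().items() if k in('time','tool_pos','tcp_rot','contact_force','moment','grip_width')})
```

```text
{'time': np.float64(25.275), 'tool_pos': array([ 497.67 , -149.177,   76.148]), 'tcp_rot': array([-3.139, -0.006,  1.675]), 'contact_force': array([-0.194,  0.321, -2.37 ]), 'moment': array([-0.01 , -0.044,  0.003]), 'grip_width': np.float64(9.561)}
```

View pics/c19c.png

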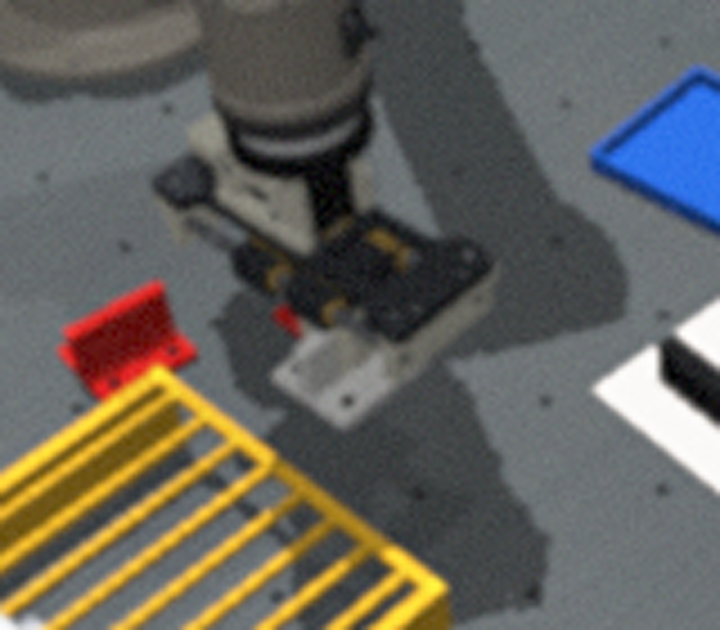

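>>> {"op": "carry_out", "data": {"motion": [[1, 30, 0.5, -10, 0], [1, 75, 1.2, -10, 0], [1, 120, 2, -10, 0], [1, 165, 2.7, -10, 0], [1, 210, 3.4, -10, -0.8], [1, 255, 4.1, -10, -0.8], [1, 300, 4.8, -10, -0.8], [1, 329.5, 5.3, 0, -0.8], [1, 329.5, 5.3, 25, -0.8], [1, 329.5, 5.3, 40, -0.8]]}}

```text
time: 26.52
tool_pos: [467.2, 179.4, 36.0]
tcp_rot: [-3.136, -0.006, 1.689]
contact_force: [-0.1, 0.2, -2.1]
grip_width: 9.6
```

>>> {"op": "carry_out", "data": {"motion": [[1, 0, 0, 0, 0], [1, 0, 0, 0, 0]]}}

```text
time: 26.78
tool_pos: [467.3, 179.0, 36.0]
tcp_rot: [-3.135, -0.006, 1.689]
contact_force: [-0.4, 0.5, -1.9]
grip_width: 9.5
```

Run:
```python
from h import *
cap('side','s20.png');crop('side','s20c.png',260,130,420,290,3.7);cap('scene','c20.png');crop('scene','c20c.png',250,120,370,240,5)
print({k:np.round(v,3) for k,v in bot.get_obs().items() if k in('time','tool_pos','tcp_rot','contact_force','moment','grip_width')})
```

```text
{'time': np.float64(26.875), 'tool_pos': array([467.747, 179.149,  36.614]), 'tcp_rot': array([-3.137, -0.006,  1.689]), 'contact_force': array([-0.824,  0.427, -1.737]), 'moment': array([-0.018, -0.051,  0.018]), 'grip_width': np.float64(9.59)}
```

View pics/s20c.png

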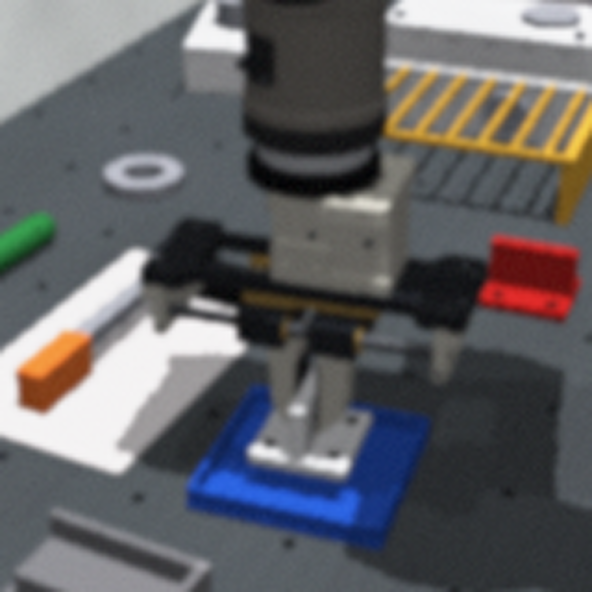

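View pics/c20c.png

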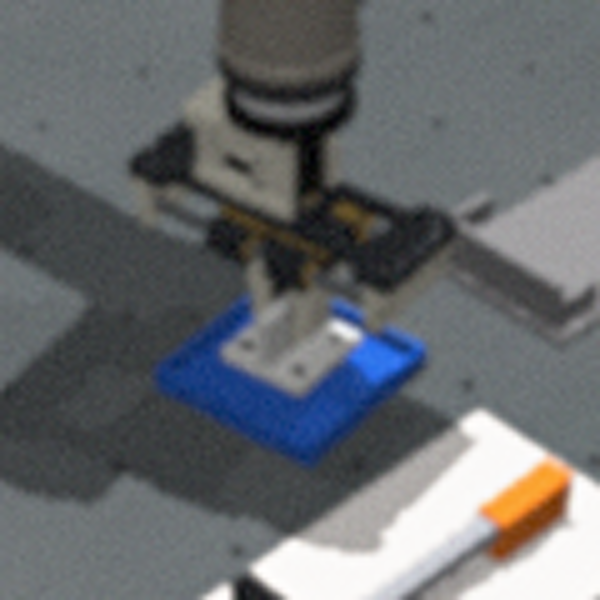

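Bracket is centred over the tray. Lower to just above the floor, then creep down (x nudge +1).

>>> {"op": "carry_out", "data": {"motion": [[1, 0, 1, 6, 0], [1, 0, 1, 12, 0], [1, 0, 1, 15, 0], [1, 0, 1, 16, 0], [1, 0, 1, 16, 0]]}}

```text
time: 27.5
tool_pos: [468.6, 179.4, 20.5]
tcp_rot: [-3.137, -0.006, 1.689]
contact_force: [-0.4, 1.2, -1.5]
grip_width: 9.7
```

Run:
```python
from h import *
for i in range(3): bot.capture('wrist'); print({k:np.round(v,3) for k,v in bot.get_obs().items() if k in('time','tool_pos','contact_force','moment')})
```

```text
{'time': np.float64(27.55), 'tool_pos': array([468.697, 179.421,  20.631]), 'contact_force': array([-0.73 , -0.334, -2.28 ]), 'moment': array([-0.018,  0.012, -0.047])}
{'time': np.float64(27.6), 'tool_pos': array([468.727, 179.386,  20.68 ]), 'contact_force': array([ 0.004,  0.337, -2.456]), 'moment': array([-0.008, -0.016,  0.013])}
{'time': np.float64(27.65), 'tool_pos': array([468.776, 179.395,  20.744]), 'contact_force': array([ 0.638,  0.627, -2.785]), 'moment': array([0.012, 0.003, 0.035])}
```

>>> {"op": "carry_out", "data": {"motion": [[1, 0, 0, 0.6, 0], [1, 0, 0, 1.2, 0], [1, 0, 0, 1.6, 0], [1, 0, 0, 1.6, 0]]}}

```text
time: 28.15
tool_pos: [468.8, 179.4, 19.2]
tcp_rot: [-3.137, -0.006, 1.689]
contact_force: [0.4, 0.0, -0.0]
grip_width: 9.8
```

Run:
```python
from h import *
for i in range(3): bot.capture('wrist'); print({k:np.round(v,3) for k,v in bot.get_obs().items() if k in('time','tool_pos','contact_force','moment')})
```

```text
{'time': np.float64(28.2), 'tool_pos': array([468.749, 179.393,  19.202]), 'contact_force': array([ 0.402,  0.451, -0.784]), 'moment': array([-0.04 ,  0.09 ,  0.021])}
{'time': np.float64(28.25), 'tool_pos': array([468.733, 179.371,  19.171]), 'contact_force': array([-1.374, -0.677, -0.663]), 'moment': array([0.014, 0.068, 0.035])}
{'time': np.float64(28.3), 'tool_pos': array([468.77 , 179.383,  19.219]), 'contact_force': array([-0.637, -0.576, -0.68 ]), 'moment': array([-0.066,  0.046, -0.013])}
```

Just touching; 0.5 mm more, open partly (fingers stay within the tray, above the foot), then rise.

>>> {"op": "carry_out", "data": {"motion": [[1, 0, 0, 0.6, 0], [1, 0, 0, 0.6, 0], [0.55, 0, 0, 0.4, 0], [0.55, 0, 0, 0, 0], [0.55, 0, 0, 0, 0], [0.55, 0, 0, 0, 0], [0.55, 0, 0, -20, 0], [0.55, 0, 0, -60, 0], [0.55, -20, 0, -115, 0], [0.55, -50, 0, -170, 0]]}}

```text
time: 29.55
tool_pos: [475.2, 128.8, 190.3]
tcp_rot: [-3.137, -0.006, 1.69]
contact_force: [0.5, -0.5, -0.2]
grip_width: 41.5
```

>>> {"op": "carry_out", "data": {"motion": [[0.55, -40, 30, -15, 0], [0.55, -50, 40, -15, 0], [0.55, -50, 40, -15, 0]]}}

```text
time: 29.92
tool_pos: [520.6, 83.5, 203.7]
tcp_rot: [-3.135, -0.007, 1.689]
contact_force: [-0.8, 0.2, -0.7]
grip_width: 41.4
```

Run:
```python
from h import *
cap('wrist','w21.png');cap('scene','c21.png');cap('side','s21.png')
print({k:np.round(v,3) for k,v in bot.get_obs().items() if k in('time','tool_pos','tcp_rot','contact_force','grip_width')})
```

```text
{'time': np.float64(30.075), 'tool_pos': array([519.658,  84.705, 203.685]), 'tcp_rot': array([-3.134, -0.007,  1.691]), 'contact_force': array([1.216, 0.169, 0.214]), 'grip_width': np.float64(41.46)}
```

View pics/w21.png

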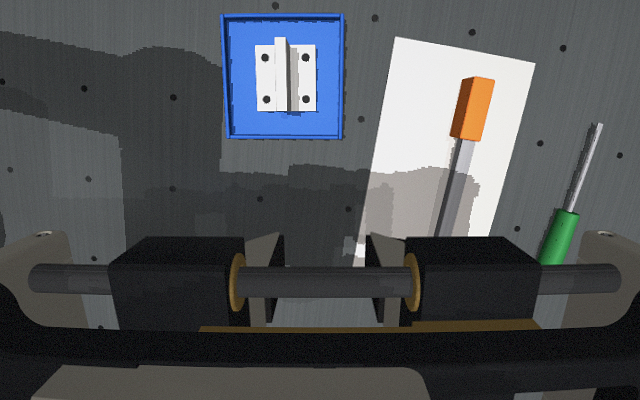

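View pics/c21.png

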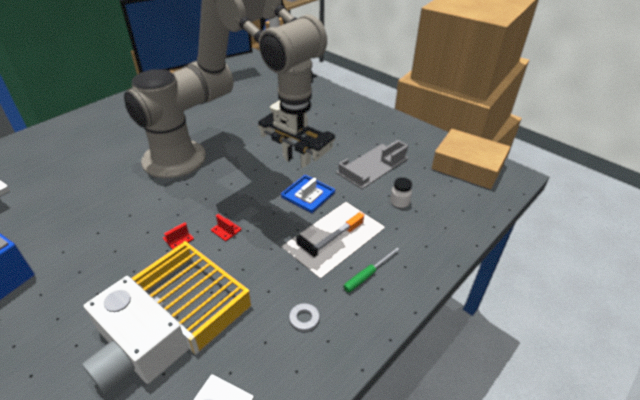

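View pics/s21.png

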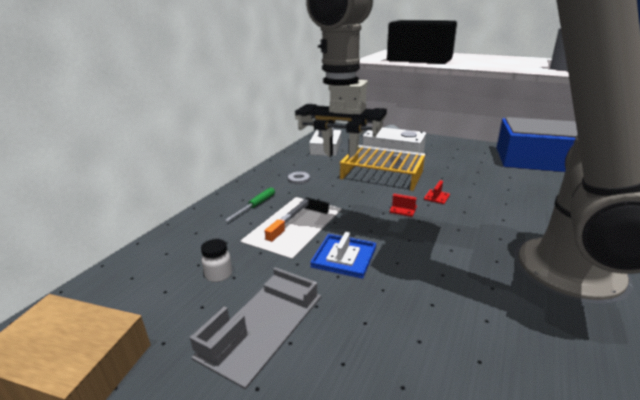

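Bracket stands on its foot at (286,78) in the tray centred at (283,76); the rod lies flat on the mat and the other items are unmoved. Handing in.

```bash
python3 -c "
from plant import bot
print(bot.close_job())"
```

```text
the job is handed in; nothing more can be done
None
```

The job is done in the order asked and handed in at about 30 s of the 62 s allowed. The hand-in gave no verdict.

- **Rod, first lay:** I lifted it by the shank, laid it flat on the mat and let go, then took it again by the orange handle.
- **Bracket:** I reached the hook in behind it and drew it out of the guard upright, so that its back edge stood about 30 mm clear of the mouth.
- **Rod, second lay:** I laid it flat on the mat again and let go before touching the bracket. Its shank is about 12 mm to the right of the mat's centre line, a deliberate compromise that leaves the hook arm's overall outline about 15 mm to the left.
- **Tray:** I pinched the bracket by its web and set it down with the force falling to near zero before release.

**Last checks:** The final pictures show the bracket flat on its foot and within about 3 mm of the tray's middle. The gripper is clear of everything, and the screwdriver, ring, jar and red parts show no visible movement. The highest wrist force I read was under 10 N.

**Disagreements:** The scene camera placed things about 3 mm off from the wrist camera, so I used the wrist camera wherever it had a view. In the last wrist picture the fingers hid the hook end of the rod; I checked that end in the scene and side views.

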